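Knock the jammed insulators out of the protection tubes

TASK

Most of the thermocouple protection tubes on the wooden rack have a ceramic insulator jammed in the brass neck; one may already be empty. Lift the pot by its handle off the steel block and set it upright on the bench close beside the block; then tip each jammed tube mouth-down over the block's edge and rap its brass rim on the edge until the insulator drops into the pot. Lay every emptied tube back in a notch across both rails of the rack, its middle between the rails, and at last stand the pot with all the insulators in it back on the middle of the block, disturbing nothing else.

Things in the scene. Friction and masses are not known exactly. Their poses are not given: they have to be found in the camera images.
- block: Plain steel bench block, fixed, 150 (its x) x 160 (its y) x 70 mm high with hard upper edges; it carries the pot at the start. Origin at the centre of its underside, z up. Position and yaw vary.
- pot: Round open aluminium pot, 0.35 kg: rim 130 mm across outside, 57 mm high, base 112 mm across on three tiny feet, wall 3 mm, inner floor 6 mm up. A rigid upright arched handle spans the mouth along the pot's y axis, its legs meeting the rim at y = +-66 mm. Origin at the centre of the underside, z up.
- pot_handle (a point): Middle of the handle's straight top: a round steel bar 8 mm thick, 76 mm long along the pot's y axis, its centre line 104 mm above the pot's underside.
- rack: Low wooden rack, fixed: two saw-tooth rails along its y, 246 mm long, 15 mm wide, at x = -30 and +30 mm, teeth 37 mm high. Three 90 degree V notches at y = -72, 0, +72 mm; a tube lies along the rack's x across both rails, its axis 28 mm above the underside, at the start its neck end standing out some 55 mm beyond the -x rail, free for fingers. Origin at the centre of the underside.
- tube_0: Dark steel protection tube, 0.22 kg, 150 mm long, 33 mm thick, bore 21 mm, closed at one end, with a brass neck 35 mm thick and 22 mm long at the open end. Origin on the axis at mid-length; its x axis runs along the tube, mouth at x = -75 mm, closed end at +75 mm. Its insulator may be missing: then it is already empty.
- tube_0_mouth (a point): Centre of tube_0's open mouth. Packing in the neck sits between the insulator's ribs: tipping alone or soft touches do nothing. A brisk rap (rim stopped from 0.2 to 0.3 m/s) jerks it; after 2 to 5 raps a rib jumps the packing and, the tube tipped some 45 degrees, it slides out along the tube's axis. Each rap turns the tube a few degrees in the fingers: grip firmly, some 30 mm from the mouth.
- insulator_0: White ceramic insulator jammed in tube_0, 45 g, 95 mm long: a head of two rounded ribs 18.5 mm thick, together 25 mm long, towards the mouth, then a stem 15 mm thick. Origin at mid-length, x axis along it, head end at x = -47.5 mm. At the start the head is 3.5 mm inside the mouth, so its origin lies 24 mm from the tube's origin towards the mouth. May be absent.
- tube_1: Dark steel protection tube, 0.22 kg, 150 mm long, 33 mm thick, bore 21 mm, closed at one end, with a brass neck 35 mm thick and 22 mm long at the open end. Origin on the axis at mid-length; its x axis runs along the tube, mouth at x = -75 mm, closed end at +75 mm. Its insulator may be missing: then it is already empty.
- tube_1_mouth (a point): Centre of tube_1's open mouth. Packing in the neck sits between the insulator's ribs: tipping alone or soft touches do nothing. A brisk rap (rim stopped from 0.2 to 0.3 m/s) jerks it; after 2 to 5 raps a rib jumps the packing and, the tube tipped some 45 degrees, it slides out along the tube's axis. Each rap turns the tube a few degrees in the fingers: grip firmly, some 30 mm from the mouth.
- insulator_1: White ceramic insulator jammed in tube_1, 45 g, 95 mm long: a head of two rounded ribs 18.5 mm thick, together 25 mm long, towards the mouth, then a stem 15 mm thick. Origin at mid-length, x axis along it, head end at x = -47.5 mm. At the start the head is 3.5 mm inside the mouth, so its origin lies 24 mm from the tube's origin towards the mouth. May be absent.
- tube_2: Dark steel protection tube, 0.22 kg, 150 mm long, 33 mm thick, bore 21 mm, closed at one end, with a brass neck 35 mm thick and 22 mm long at the open end. Origin on the axis at mid-length; its x axis runs along the tube, mouth at x = -75 mm, closed end at +75 mm. Its insulator may be missing: then it is already empty.
- tube_2_mouth (a point): Centre of tube_2's open mouth. Packing in the neck sits between the insulator's ribs: tipping alone or soft touches do nothing. A brisk rap (rim stopped from 0.2 to 0.3 m/s) jerks it; after 2 to 5 raps a rib jumps the packing and, the tube tipped some 45 degrees, it slides out along the tube's axis. Each rap turns the tube a few degrees in the fingers: grip firmly, some 30 mm from the mouth.
- insulator_2: White ceramic insulator jammed in tube_2, 45 g, 95 mm long: a head of two rounded ribs 18.5 mm thick, together 25 mm long, towards the mouth, then a stem 15 mm thick. Origin at mid-length, x axis along it, head end at x = -47.5 mm. At the start the head is 3.5 mm inside the mouth, so its origin lies 24 mm from the tube's origin towards the mouth. May be absent.
- tape_roll: Roll of blue tape, 64 mm across, 18 mm high; leave it alone. Origin under its centre.

How it is judged:
By the outcome, as a careful person would: the job done as asked, in the order asked, and still so for the second after the job is handed in, with the robot touching nothing.
Of insulator_0, insulator_1, insulator_2 only 2 to 3 are there at a start; the rules pass over those that are not, and their reading is None.
At some moment in a run one of pot may be knocked a few centimetres aside while the robot is not near it.
It also fails if it takes over 210 s, if anything falls off the work surface, if the arm or the gripper's body presses on something with over 40 N, if the wrist force passes 120 N, or if a joint passes its speed limit or range.

ROBOT

A 6-joint arm with a two-finger parallel gripper is mounted at the origin on a cart in front of the work surface, level with it; the furniture and walls round the work are solid. World frame = base frame: x ahead of the robot, y to its left, z up, the work surface at z = 0. Lengths are in mm, angles in rad, forces in N, time in s.
With the tool pointing down it reaches from about 275 to 750 mm from the base axis. Payload 10.2 kg.
Tool frame: the origin (TCP) lies at the very end of the fingers, on their centre line; the grasp point (between the pads) lies 19 mm behind it; z points along the fingers, y is the line along which they close (so a half turn about z gives the same grasp; the last joint's range is limited). The gripper opens to 85 mm and grips with 20 to 120 N. Pads are 22 mm wide; open, the fingers measure 114 mm over their backs; the gripper's body (76 mm by 85 mm) begins 54 mm behind the grasp point. The pads swing forward as they close: fully open they stand 13 mm farther back than shut.
Start: joints at [1.006, 0.313, 1.498, -0, 1.331, -0.223], TCP at [175.984, 494.632, 231.294] pointing down, gripper open.
Joint ranges: [-2.94, 2.94], [-0.97, 2.17], [0.19, 2.56], [-1.23, 4.37], [0.02, 3.11], [-2.88, 2.88]. Speed limits (rad/s): [2.39, 2.39, 3.01, 3.14, 3.14, 3.14].

INTERFACE

Orientations are given as a unit quaternion [w, x, y, z].
In Python, from rig import ctrl, vision gives the robot as it stands. The module is installed in compiled form; this text tells all that it offers.
- The arm moves only by the tool play_rows, never from a script. Its arguments are lists of equal length, an entry for each row: "translation": the shift along the tool's x, y, z in m, a list of three; "rotation": the turn, a rotation vector about the tool's x, y, z in rad, a list of three; "gripper": the gripper's target within -1 to 1 (shut at 1, half-way at 0, fully open at -1). A call has 1 to 10 rows; each row is the pose to reach, as a shift and turn from the pose commanded when the call began, along the tool's axes at that moment; what a row does not reach only later rows make up. A row lasts 1/8 s, in which the tool goes at most 62.5 mm and 10.7 degrees, less where a joint would pass 70% of its speed; a pose out of reach is approached as far as the arm can. A call with a gripper value outside its range is refused whole. The fingers move at their own pace and stop on an object; "force" is the grip in N (left out, the last holds). Time passes only in rows, so rows that repeat a pose let the fingers close. It gives the time, the measured TCP pose, the force, the opening and the grip force at its end, in the units of the state.
- ctrl.sense(): the state, without advancing time (a new reading comes with each control period).
- vision.capture(name): name is "scene" or "top" or "wrist"; returns a dict with "pixels" (384x512x3 uint8, red, green, blue), "vfov" (degrees; the focal length in pixels is half the picture's height over the tangent of half this angle, whatever the lens; pixels are square), "cx", "cy" (the principal point, pixels), "rvec" (rotation vector, rad) and "tvec" (3), from world to camera coordinates, as OpenCV has them; the wrist camera has in their place "mount" (4x4, takes a point from camera to tool coordinates, whose origin is the TCP and whose axes are the flange's). Camera axes: x right, y down, z forward; pixel columns grow to the right and rows downward; lengths in mm; the calibration is good to about 2 mm. A picture is of the moment at which its call begins: read the wrist's pose just before it. There is no depth.
- ctrl.finish_job(): hands the job in; it is judged then, once.
The state is a dict: "time_s": time; "joints": joint angles; "dq": joint speeds; "tau": joint torques, N m; "eef_pos": TCP position; "ee_rot": TCP orientation; "force": force on the tool from outside, world axes, zero at the start; "wrist_torque": the same for the moment, N m; "grip_width": opening from 0.0 (shut) to 1.0 (fully open); "grip_force": force on a finger pad.
Only numpy, scipy, OpenCV 4.12 (cv2) and the standard library are available. Lean on these libraries where they do the work, as an engineer would, in place of code of your own. Each camera call takes 0.05 s, during which the arm holds its last target. There are 200 camera calls.

## Working session

There is one attempt and no reset: what is moved stays moved. The work goes in short steps, Python scripts to look and compute and a tool call to move; the robot and the scene stay as the last step left them, time stands still between calls to the robot, and variables do not carry over. Pictures are saved under pics/ and viewed, at most 14 in all, crops included, and the job is handed in when it is done.

Besides the shell and the picture viewer there is one more tool, called after "Emit:" by a JSON object that holds its "name" and its "arguments", one argument or row to a line. play_rows: Moves the arm, as the interface text tells. Its arguments: {"type":"object","properties":{"translation":{"type":"array"},"rotation":{"type":"array"},"gripper":{"type":"array"},"force":{"type":"number"}},"required":["translation","rotation","gripper"]}

```bash
mkdir -p pics
cat > h.py <<'E'
import numpy as np, cv2
from scipy.spatial.transform import Rotation as R
from rig import ctrl, vision
def cap(n):
    s=ctrl.sense(); c=vision.capture(n); c['s']=s; return c
def cam(c):
    p=c['pixels']; f=p.shape[0]/2/np.tan(np.radians(c['vfov'])/2)
    K=np.array([[f,0,c['cx']],[0,f,c['cy']],[0,0,1]])
    if 'mount' in c:
        s=c['s']; q=s['ee_rot']; T=np.eye(4); T[:3,:3]=R.from_quat([q[1],q[2],q[3],q[0]]).as_matrix(); T[:3,3]=s['eef_pos']
        M=T@np.array(c['mount']); return K,M[:3,:3],M[:3,3]
    Rm=R.from_rotvec(np.ravel(c['rvec'])).as_matrix(); return K,Rm.T,-Rm.T@np.ravel(c['tvec'])
def ray(c,uv):
    K,Rc,o=cam(c); d=Rc@np.linalg.inv(K)@np.array([uv[0],uv[1],1.]); return o,d/np.linalg.norm(d)
def onz(c,uv,z):
    o,d=ray(c,uv); return o+d*(z-o[2])/d[2]
def proj(c,P):
    K,Rc,o=cam(c); q=K@(Rc.T@(np.array(P,float)-o)); return q[:2]/q[2]
def save(c,n,crop=None,k=1):
    p=c['pixels'][:,:,::-1]
    if crop: p=p[crop[1]:crop[3],crop[0]:crop[2]]
    cv2.imwrite('pics/'+n,cv2.resize(p,None,fx=k,fy=k,interpolation=cv2.INTER_CUBIC))
def st():
    s=ctrl.sense(); q=s['ee_rot']; Rm=R.from_quat([q[1],q[2],q[3],q[0]]).as_matrix()
    return s,np.array(s['eef_pos'],float),Rm
E
python3 - <<'E'
from h import *
a=cap('scene');b=cap('top')
save(a,'s0.png',k=1.5);save(b,'t0.png',k=1.5)
for c in(a,b):
    K,Rc,o=cam(c);print(K[0,0],o.round(),Rc[:,2].round(2),Rc[:,0].round(2))
s,p,Rm=st();print(s,Rm.round(3))
import pickle;pickle.dump((a,b),open('i0.pkl','wb'))
E
```

```text
373.2639611591933 [-407. -648.  615.] [ 0.75  0.53 -0.4 ] [ 0.57 -0.82 -0.01]
430.56723511687323 [ 242.   -2. 1366.] [ 0.19  0.   -0.98] [ 0.02 -1.    0.  ]
{'time_s': 0.1, 'joints': array([ 1.00559945e+00,  3.13366850e-01,  1.49836407e+00, -4.12293130e-05,
        1.33100324e+00, -2.23385151e-01]), 'dq': array([-0.00115894, -0.00057443, -0.00343281,  0.00090683,  0.00065051,
       -0.0013659 ]), 'tau': array([ 1.91656298e-03, -4.12902153e+01, -2.60144019e+01, -1.72102232e-04,
        3.07476999e-03,  4.38799546e-06]), 'eef_pos': array([175.86217416, 494.41986701, 230.8051093 ]), 'ee_rot': array([-2.00770902e-04,  1.70070219e-01,  9.85431781e-01, -5.34649533e-04]), 'force': array([ 0.1156738 , -0.07935737, -0.11730773]), 'wrist_torque': array([-0.00730546, -0.0134998 , -0.00104585]), 'grip_force': 0.0, 'grip_width': 0.9992597928729471} [[-0.942  0.335 -0.001]
 [ 0.335  0.942 -0.001]
 [ 0.    -0.001 -1.   ]]
```

View pics/s0.png

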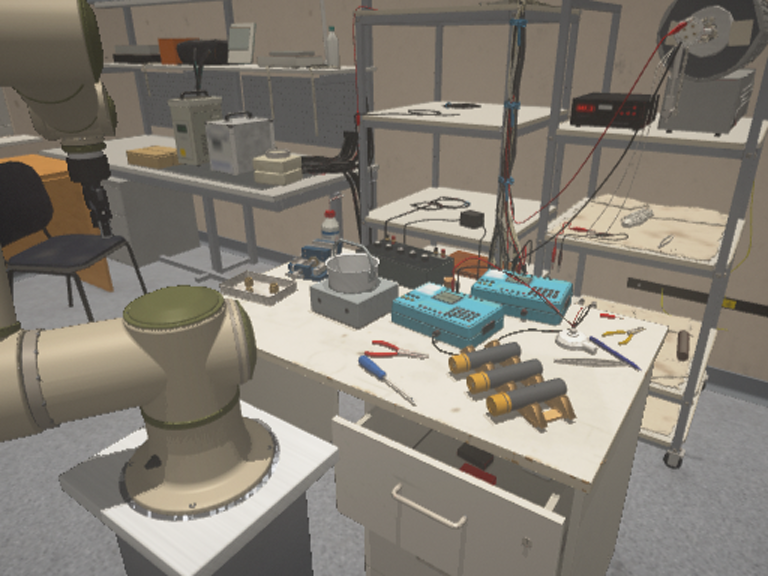

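View pics/t0.png

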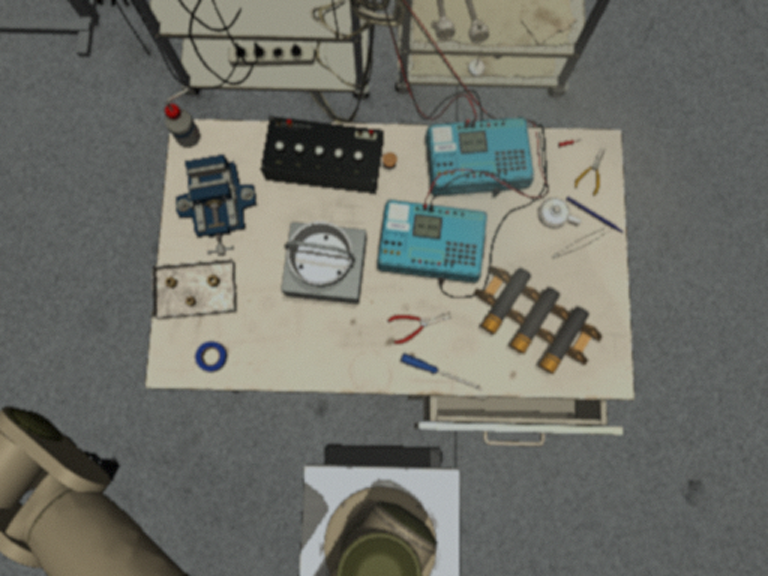

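The top view shows the block with the pot at about (325,262), the rack with 3 tubes at (540,320), the tape at (212,356), and tools in front of the block, all in 1.5x pixels. Next I'll take coarse measurements.

Run:
```python
from h import *
import pickle
a,b=pickle.load(open('i0.pkl','rb'))
for n,uv,z in [('blk',(288,223),70),('blk',(366,228),70),('blk',(360,301),70),('blk',(283,295),70),('potrim',(320,254),127),('hand1',(287,245),174),('hand2',(355,262),174),
 ('pliersL',(388,328),5),('pliersTip',(450,316),5),('drvL',(402,357),10),('drvR',(480,388),5),('multL',(380,275),50),('multR',(478,280),50),('tray',(235,312),20),('tray2',(235,262),20),('tape',(212,356),9),('benchBL',(148,388),0),('BR',(633,396),0),('TR',(621,130),0),('TL',(168,120),0),('vice',(218,250),10)]:
    print(n,onz(b,(uv[0]/1.5,uv[1]/1.5),z).round())
hsv=cv2.cvtColor(b['pixels'],cv2.COLOR_RGB2HSV)
m=cv2.inRange(hsv,(10,120,110),(28,255,255)); m[:, :310]=0;m[:170]=0
n,l,stt,ce=cv2.connectedComponentsWithStats(m)
for i in range(1,n):
    if stt[i,4]>15: print('brass',stt[i],ce[i].round(1),onz(b,ce[i],35).round())
save(b,'t1.png',(180,130,420,260),3.3)
```

```text
blk [643. 208.  70.]
blk [637.  45.  70.]
blk [482.  52.  70.]
blk [490. 210.  70.]
potrim [564. 132. 127.]
hand1 [567. 191. 174.]
hand2 [537.  60. 174.]
pliersL [437.  -6.   5.]
pliersTip [ 466. -138.    5.]
drvL [375. -37.  10.]
drvR [ 315. -202.    5.]
multL [542.  13.  50.]
multR [ 536. -191.   50.]
tray [461. 317.  20.]
tray2 [569. 325.  20.]
tape [368. 362.   9.]
benchBL [298. 493.  -0.]
BR [ 307. -523.    0.]
TR [ 904. -524.    0.]
TL [901. 505.   0.]
vice [597. 366.  10.]
brass [324 185   9  11  53] [328.3 190.8] [ 527. -224.   35.]
brass [323 210  11  12  79] [328.2 215.2] [ 449. -223.   35.]
brass [342 223  11  12  79] [347.4 228.2] [ 410. -283.   35.]
brass [382 222  12  13  72] [387.5 227.8] [ 414. -407.   35.]
brass [362 237  11  11  80] [367.  241.7] [ 369. -343.   35.]
```

View pics/t1.png

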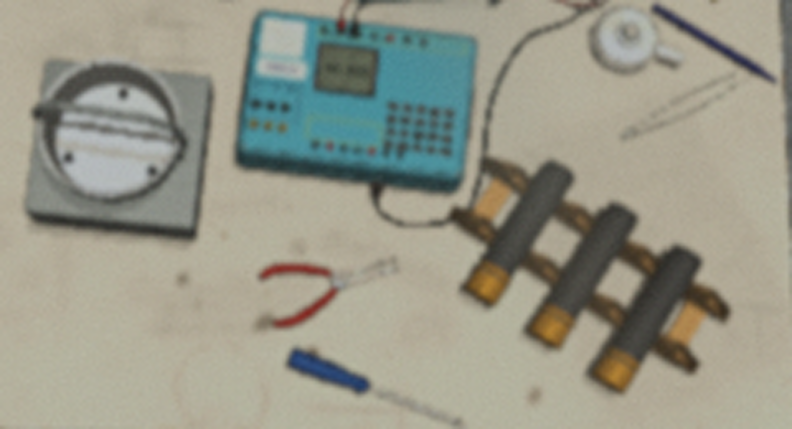

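```bash
cat >> h.py <<'E'
def pose(yaw,tilt=0):
    """tool x horizontally at yaw(deg), z down; then x tipped downward by tilt deg"""
    c,s=np.cos(np.radians(yaw)),np.sin(np.radians(yaw))
    B=np.array([[c,s,0],[s,-c,0],[0,0,-1.]])   # columns x,y,z
    return B@R.from_euler('y',-tilt,degrees=True).as_matrix()
def go(P,Rt,P0=None,R0=None):
    s,p,Rm=st()
    if P0 is not None: p,Rm=np.array(P0,float),R0
    t=Rm.T@(np.array(P,float)-p)/1000; r=R.from_matrix(Rm.T@Rt).as_rotvec()
    print('T',t.round(4).tolist(),'R',r.round(4).tolist(),'rows>=%.1f'%max(np.linalg.norm(t)/.0625,np.linalg.norm(r)/.186))
E
python3 - <<'E'
from h import *
print(pose(0,45).round(2))
go([470,130,330],pose(77))
c=cap('wrist');print(np.array(c['mount']).round(3),c['vfov'],c['cx'],c['cy'])
E
```

```text
[[ 0.71  0.   -0.71]
 [ 0.   -1.    0.  ]
 [-0.71  0.   -0.71]]
T [-0.3992, -0.2449, -0.099] R [-0.0011, 0.0006, 1.4559] rows>=7.8
[[ 1.00000e-03 -9.46000e-01 -3.25000e-01  8.39730e+01]
 [ 1.00000e+00  1.00000e-03  0.00000e+00 -3.53000e-01]
 [-0.00000e+00 -3.25000e-01  9.46000e-01 -1.43723e+02]
 [ 0.00000e+00  0.00000e+00  0.00000e+00  1.00000e+00]] 58.24139039422074 252.60739856750558 192.3545736092669
```

Emit:
{"name": "play_rows", "arguments": {
  "translation": [
    [-0.4,-0.245,-0.1],
    [-0.4,-0.245,-0.1],
    [-0.4,-0.245,-0.1],
    [-0.4,-0.245,-0.1],
    [-0.4,-0.245,-0.1],
    [-0.4,-0.245,-0.1],
    [-0.4,-0.245,-0.1],
    [-0.4,-0.245,-0.1],
    [-0.4,-0.245,-0.1],
    [-0.4,-0.245,-0.1]
  ],
  "rotation": [
    [0,0,1.456],
    [0,0,1.456],
    [0,0,1.456],
    [0,0,1.456],
    [0,0,1.456],
    [0,0,1.456],
    [0,0,1.456],
    [0,0,1.456],
    [0,0,1.456],
    [0,0,1.456]
  ],
  "gripper": [-1,-1,-1,-1,-1,-1,-1,-1,-1,-1]
}}

```text
time_s: 1.4
eef_pos: [470.3, 130.1, 331.0]
ee_rot: [-0.0, 0.782, 0.623, -0.0]
force: [-0.6, 0.6, 0.2]
grip_width: 1.002
grip_force: 0.0
```

Run:
```python
from h import *
import pickle
c=cap('wrist');save(c,'w1.png',k=1.3);pickle.dump(c,open('w1.pkl','wb'))
s,p,Rm=st();print(s['time_s'],p,Rm.round(3),s['joints'].round(3))
```

```text
1.45 [470.18205516 130.40418445 331.07257742] [[ 0.223  0.975 -0.001]
 [ 0.975 -0.223  0.   ]
 [ 0.    -0.001 -1.   ]] [0.03  0.177 1.414 0.    1.551 0.255]
```

View pics/w1.png

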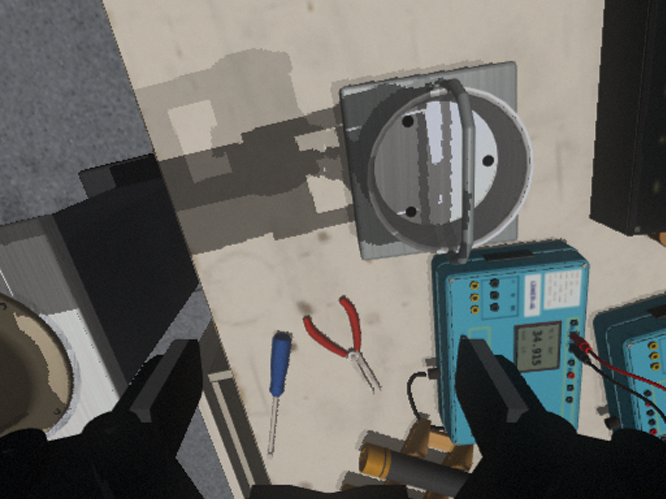

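The wrist view shows the handle bar running near-vertically at x≈467 (y 110–235), three floor dots at (408,121), (488,160) and (411,212), and block corners at (342,88), (515,63) and (363,259).

Run:
```python
from h import *
import pickle
c=pickle.load(open('w1.pkl','rb'))
k=lambda u,v:(u/1.3,v/1.3)
for n,uv,z in [('bar',(466,112),174),('bar',(469,235),174),('dot',(408,121),76),('dot',(488,160),76),('dot',(411,212),76),('c',(341,88),70),('c',(516,63),70),('c',(363,259),70),('rimL',(370,170),127),('rimR',(533,165),127),('rimB',(450,256),127)]:
    print(n,onz(c,k(*uv),z).round(1))
d=np.mean([onz(c,k(*u),76) for u in((408,121),(488,160),(411,212))],0);print('centre',d.round(1))
# bar rows: bright/dark profile
g=cv2.cvtColor(c['pixels'],cv2.COLOR_RGB2GRAY)
for v in (100,120,140,160,175): print(v,g[v,345:372].tolist())
```

```text
bar [572.6 182.4 174. ]
bar [564.3  99.7 174. ]
dot [550.6 176.6  76. ]
dot [613.6 128.3  76. ]
dot [539.9  97.   76. ]
c [500.5 215.5  70. ]
c [647.1 202.   70. ]
c [488.   59.7  70. ]
rimL [508.  151.7 127. ]
rimR [631.  127.4 127. ]
rimB [558.5  67.6 127. ]
centre [568. 134.  76.]
100 [112, 112, 183, 191, 190, 189, 190, 192, 190, 190, 142, 80, 86, 100, 112, 142, 159, 133, 120, 107, 124, 184, 190, 191, 191, 192, 189]
120 [110, 110, 107, 185, 192, 190, 190, 189, 191, 190, 134, 78, 86, 103, 112, 150, 149, 128, 117, 104, 146, 187, 190, 190, 192, 192, 189]
140 [106, 107, 186, 190, 189, 191, 190, 190, 188, 189, 122, 79, 88, 102, 75, 148, 138, 123, 114, 99, 176, 189, 190, 191, 192, 190, 190]
160 [105, 184, 190, 189, 191, 192, 189, 190, 188, 188, 114, 58, 57, 61, 62, 69, 73, 117, 111, 92, 75, 75, 78, 76, 74, 75, 77]
175 [65, 65, 63, 69, 70, 73, 72, 73, 75, 69, 54, 51, 55, 59, 68, 139, 133, 117, 107, 78, 71, 73, 73, 73, 77, 74, 73]
```

Run:
```python
from h import *
import pickle
c=pickle.load(open('w1.pkl','rb'))
A=onz(c,(360.1,95),174);B=onz(c,(359.8,165),174);u=(A-B)/np.linalg.norm(A-B);yaw=np.degrees(np.arctan2(u[1],u[0]))
C=np.array([568,134,174.]);m=B+u*((C-B)@u);print(A,B,yaw,m)
P1=[m[0],m[1],230];P2=[m[0],m[1],156]
Rt=pose(yaw)
go(P1,Rt);go(P2,Rt,P1,Rt)
P3=[m[0],m[1],256];go(P3,Rt,P2,Rt)
n=np.array([-np.cos(np.radians(5)),np.sin(np.radians(5))]);q=np.array([567.5,131])+n*(75+77);print('target',q)
R4=pose(85);P4=[*q,256];P5=[*q,88]
go(P4,R4,P3,Rt);go(P5,R4,P4,R4)
```

```text
[573.08350568 174.97944296 174.        ] [565.27181983 114.62844702 174.        ] 82.62477985559168 [567.78286435 134.02810551 174.        ]
T [0.0253, 0.0944, 0.101] R [-0.0006, -0.0001, -0.0965] rows>=2.2
T [0.0, 0.0, 0.074] R [0.0, 0.0, 0.0] rows>=1.2
T [0.0, 0.0, -0.1] R [0.0, 0.0, 0.0] rows>=1.6
target [416.07840589 144.2476729 ]
T [-0.0093, -0.1518, 0.0] R [0.0, 0.0, -0.0415] rows>=2.4
T [0.0, 0.0, 0.168] R [0.0, 0.0, 0.0] rows>=2.7
```

Emit:
{"name": "play_rows", "arguments": {
  "translation": [
    [0.0253,0.0944,0.101],
    [0.0253,0.0944,0.101],
    [0.0253,0.0944,0.101],
    [0.0253,0.0944,0.101],
    [0.0253,0.0944,0.101],
    [0.0253,0.0944,0.101]
  ],
  "rotation": [
    [0,0,-0.0965],
    [0,0,-0.0965],
    [0,0,-0.0965],
    [0,0,-0.0965],
    [0,0,-0.0965],
    [0,0,-0.0965]
  ],
  "gripper": [-1,-1,-1,-1,-1,-1]
}}

```text
time_s: 2.2
eef_pos: [568.1, 133.4, 232.1]
ee_rot: [0.001, 0.752, 0.66, 0.001]
force: [-0.8, 0.5, -0.6]
grip_width: 0.999
grip_force: 0.0
```

Emit:
{"name": "play_rows", "arguments": {
  "translation": [
    [0,0,0.025],
    [0,0,0.05],
    [0,0,0.074],
    [0,0,0.074],
    [0,0,0.074],
    [0,0,0.074],
    [0,0,0.074],
    [0,0,0.074],
    [0,0,0.074],
    [0,0,0.074]
  ],
  "rotation": [
    [0,0,0],
    [0,0,0],
    [0,0,0],
    [0,0,0],
    [0,0,0],
    [0,0,0],
    [0,0,0],
    [0,0,0],
    [0,0,0],
    [0,0,0]
  ],
  "gripper": [-1,-1,-1,1,1,1,1,1,1,1],
  "force": 80
}}

```text
time_s: 3.45
eef_pos: [568.4, 133.2, 156.8]
ee_rot: [0.0, 0.752, 0.66, 0.0]
force: [-4.0, 0.1, 5.5]
grip_width: 0.058
grip_force: 78.3
```

Emit:
{"name": "play_rows", "arguments": {
  "translation": [
    [0,0,-0.01],
    [0,0,-0.03],
    [0,0,-0.06],
    [0,0,-0.09],
    [0,0,-0.1],
    [0,0,-0.1],
    [0,0,-0.1]
  ],
  "rotation": [
    [0,0,0],
    [0,0,0],
    [0,0,0],
    [0,0,0],
    [0,0,0],
    [0,0,0],
    [0,0,0]
  ],
  "gripper": [1,1,1,1,1,1,1]
}}

```text
time_s: 4.32
eef_pos: [568.0, 133.1, 254.8]
ee_rot: [-0.001, 0.752, 0.659, -0.001]
force: [-0.9, -0.0, -3.2]
grip_width: 0.058
grip_force: 78.4
```

Emit:
{"name": "play_rows", "arguments": {
  "translation": [
    [-0.0006,-0.01,0],
    [-0.0025,-0.04,0],
    [-0.0045,-0.073,0],
    [-0.0065,-0.106,0],
    [-0.0085,-0.138,0],
    [-0.0093,-0.151,0],
    [-0.0093,-0.152,0],
    [-0.0093,-0.152,0],
    [-0.0093,-0.152,0]
  ],
  "rotation": [
    [0,0,-0.003],
    [0,0,-0.01],
    [0,0,-0.02],
    [0,0,-0.03],
    [0,0,-0.038],
    [0,0,-0.0415],
    [0,0,-0.0415],
    [0,0,-0.0415],
    [0,0,-0.0415]
  ],
  "gripper": [1,1,1,1,1,1,1,1,1]
}}

```text
time_s: 5.45
eef_pos: [417.1, 143.6, 256.1]
ee_rot: [-0.0, 0.738, 0.675, -0.0]
force: [0.5, 0.2, -3.4]
grip_width: 0.061
grip_force: 78.4
```

Emit:
{"name": "play_rows", "arguments": {
  "translation": [
    [0,0,0.02],
    [0,0,0.05],
    [0,0,0.08],
    [0,0,0.11],
    [0,0,0.135],
    [0,0,0.152],
    [0,0,0.162],
    [0,0,0.166],
    [0,0,0.166],
    [0,0,0.166]
  ],
  "rotation": [
    [0,0,0],
    [0,0,0],
    [0,0,0],
    [0,0,0],
    [0,0,0],
    [0,0,0],
    [0,0,0],
    [0,0,0],
    [0,0,0],
    [0,0,0]
  ],
  "gripper": [1,1,1,1,1,1,1,1,1,1]
}}

```text
time_s: 6.7
eef_pos: [416.9, 143.7, 90.8]
ee_rot: [0.0, 0.738, 0.675, 0.0]
force: [0.1, 0.4, -2.9]
grip_width: 0.06
grip_force: 78.3
```

Emit:
{"name": "play_rows", "arguments": {
  "translation": [
    [0,0,0.002],
    [0,0,0.004],
    [0,0,0.0045],
    [0,0,0.0045],
    [0,0,0.0045],
    [0,0,0.0045],
    [0,0,0.0045],
    [0,0,0.0045]
  ],
  "rotation": [
    [0,0,0],
    [0,0,0],
    [0,0,0],
    [0,0,0],
    [0,0,0],
    [0,0,0],
    [0,0,0],
    [0,0,0]
  ],
  "gripper": [1,1,1,-0.7,-1,-1,-1,-1]
}}

```text
time_s: 7.7
eef_pos: [416.5, 143.7, 85.8]
ee_rot: [0.0, 0.738, 0.675, -0.0]
force: [0.2, 0.3, 0.1]
grip_width: 0.999
grip_force: 0.0
```

Emit:
{"name": "play_rows", "arguments": {
  "translation": [
    [0,0,-0.02],
    [0,0,-0.06],
    [0,0,-0.12],
    [0,0,-0.18],
    [0,0,-0.18],
    [0,0,-0.18]
  ],
  "rotation": [
    [0,0,0],
    [0,0,0],
    [0,0,0],
    [0,0,0],
    [0,0,0],
    [0,0,0]
  ],
  "gripper": [-1,-1,-1,-1,-1,-1]
}}

```text
time_s: 8.45
eef_pos: [416.1, 143.7, 265.0]
ee_rot: [-0.0, 0.738, 0.675, -0.0]
force: [0.3, -0.5, -0.4]
grip_width: 0.997
grip_force: 0.0
```

Run:
```python
from h import *
s,p,Rm=st();print(s['time_s'],p)
mt=np.array([84,0,-144.])
for tilt in(15,25):
    Rt=pose(146.5,tilt);fw=Rt@np.array([-.325,0,.946])
    camp=np.array([430,-297,30])-fw*340;P=camp-Rt@mt;print(tilt,camp,P);go(P,Rt)
```

```text
8.45 [416.11167451 143.65709744 265.04593863]
15 [ 271.57723621 -192.14226008  312.08087828] [ 370.31574839 -257.49585563  194.72835909]
T [-0.4036, -0.0099, 0.0704] R [-0.1419, -0.2365, -1.0686] rows>=6.6
25 [ 233.13794612 -166.69984899  274.8055187 ] [ 347.36936633 -242.30797666  179.79713135]
T [-0.3905, -0.0341, 0.0854] R [-0.2356, -0.3937, -1.0571] rows>=6.4
```

Emit:
{"name": "play_rows", "arguments": {
  "translation": [
    [-0.39,-0.034,0.085],
    [-0.39,-0.034,0.085],
    [-0.39,-0.034,0.085],
    [-0.39,-0.034,0.085],
    [-0.39,-0.034,0.085],
    [-0.39,-0.034,0.085],
    [-0.39,-0.034,0.085],
    [-0.39,-0.034,0.085],
    [-0.39,-0.034,0.085],
    [-0.39,-0.034,0.085]
  ],
  "rotation": [
    [-0.2356,-0.3937,-1.0571],
    [-0.2356,-0.3937,-1.0571],
    [-0.2356,-0.3937,-1.0571],
    [-0.2356,-0.3937,-1.0571],
    [-0.2356,-0.3937,-1.0571],
    [-0.2356,-0.3937,-1.0571],
    [-0.2356,-0.3937,-1.0571],
    [-0.2356,-0.3937,-1.0571],
    [-0.2356,-0.3937,-1.0571],
    [-0.2356,-0.3937,-1.0571]
  ],
  "gripper": [-1,-1,-1,-1,-1,-1,-1,-1,-1,-1]
}}

```text
time_s: 9.7
eef_pos: [346.9, -241.8, 179.2]
ee_rot: [0.206, 0.283, 0.935, -0.061]
force: [0.2, -0.6, -0.3]
grip_width: 0.998
grip_force: 0.0
```

Run:
```python
from h import *
import pickle
c=cap('wrist');save(c,'w2.png',k=1.3);pickle.dump(c,open('w2.pkl','wb'))
b=cap('top');pickle.dump(b,open('t2.pkl','wb'))
s,p,Rm=st();print(s['time_s'],p,s['joints'].round(3))
```

```text
9.8 [ 347.74880074 -240.93069668  180.02201135] [-0.992 -0.08   2.159  0.271  0.679 -2.156]
```

View pics/w2.png

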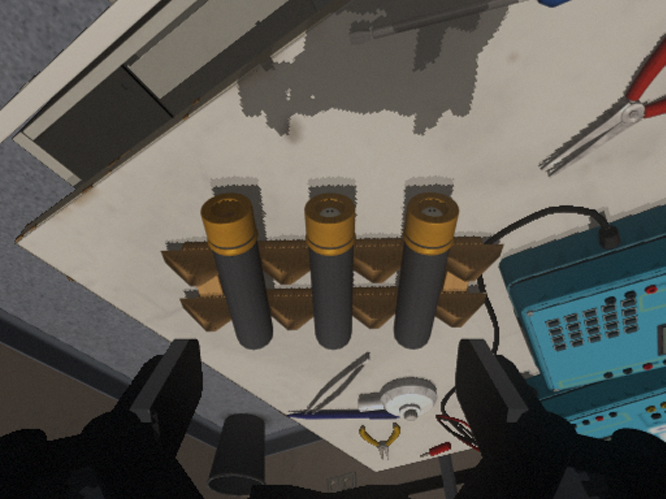

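Run:
```python
from h import *
import pickle
c=pickle.load(open('w2.pkl','rb'))
save(c,'w2c.png',(145,135,375,285),3.4)
hsv=cv2.cvtColor(c['pixels'],cv2.COLOR_RGB2HSV)
g=cv2.cvtColor(c['pixels'],cv2.COLOR_RGB2GRAY)
# dark steel bodies and brass
m=cv2.inRange(hsv,(12,140,90),(28,255,255)); m[:135]=0;m[:, :150]=0;m[200:]=0
n,l,stt,ce=cv2.connectedComponentsWithStats(cv2.morphologyEx(m,cv2.MORPH_OPEN,np.ones((3,3))))
for i in range(1,n):
    if stt[i,4]>200:print(stt[i],ce[i])
for (u0,v0),(u1,v1) in [((228,212),(254,340)),((330,212),(332,340)),((433,212),(414,340))]:
    print([onz(c,(u/1.3,v/1.3),z).round(1).tolist() for u,v,z in((u0,v0,28),(u1,v1,28))])
```

```text
[157 167  37  30 747] [175.6184739  181.57028112]
[235 167  36  23 622] [253.00643087 178.70900322]
[314 167  37  29 782] [330.83759591 180.84654731]
[[360.4, -335.7, 28.0], [489.6, -421.0, 28.0]]
[[400.3, -275.9, 28.0], [530.6, -359.9, 28.0]]
[[440.7, -215.5, 28.0], [573.8, -295.5, 28.0]]
```

View pics/w2c.png

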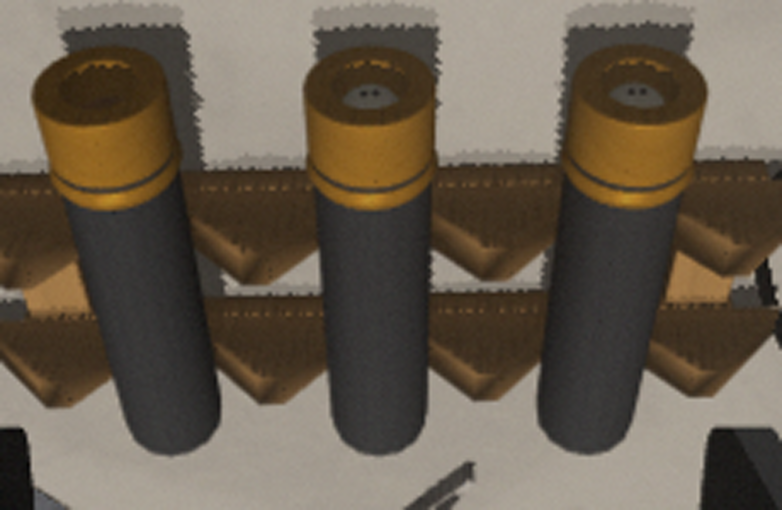

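The crop shows the left mouth, at (103,90), is empty. The middle and right mouths hold white insulators, so those two tubes need emptying.

Run:
```python
from h import *
import pickle
c=pickle.load(open('w2.pkl','rb'))
M=[onz(c,(u,160),28) for u in (175.3,253.8,333.2)];print(np.round(M,1))
v=M[2]-M[0];yaw=np.degrees(np.arctan2(v[1],v[0]))-90;print('rackyaw',yaw,np.linalg.norm(v))
a=np.array([np.cos(np.radians(yaw)),np.sin(np.radians(yaw)),0]);
for v in (186.5,):
    r=onz(c,(289,v),37);print('rail edge along a from mouth',(r-M[1])@a)
for i in (1,2):
    P=M[i]+33*a;P[2]=6;print(i,'grip',P.round(1))
P=M[2]+33*a;P[2]=150
s,p,Rm=st()
go(P,pose(yaw+90));go(P,pose(yaw),P,pose(yaw+90))
# top check of pot
b=pickle.load(open('t2.pkl','rb'));save(b,'t2.png',(150,130,350,260),3.5)
```

```text
[[ 357.7 -333.3   28. ]
 [ 397.3 -274.    28. ]
 [ 437.4 -213.9   28. ]]
rackyaw -33.737605506306174 143.5748644131638
rail edge along a from mouth 24.5250220923287
1 grip [ 424.8 -292.3    6. ]
2 grip [ 464.9 -232.2    6. ]
T [-0.0715, 0.0719, 0.0665] R [0.3435, 0.3394, 1.5466] rows>=8.7
T [0.0, 0.0, 0.0] R [0.0, 0.0, 1.5708] rows>=8.4
```

View pics/t2.png

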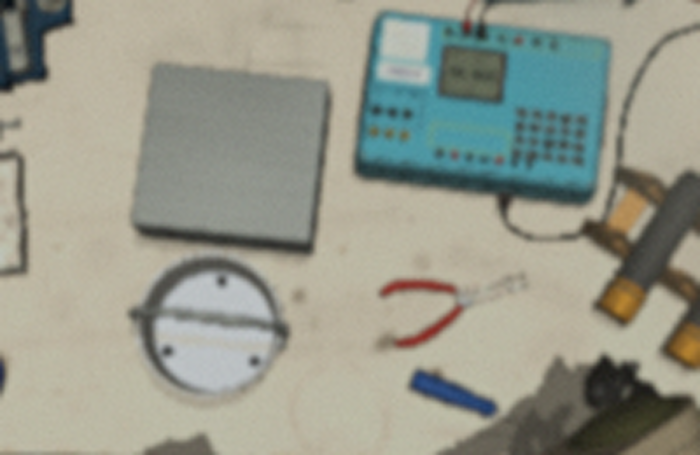

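The top view shows the pot standing in front of the block with its handle parallel to the edge and clear of the tools. Next I'll pick the right tube.

Emit:
{"name": "play_rows", "arguments": {
  "translation": [
    [-0.0715,0.0719,0.0665],
    [-0.0715,0.0719,0.0665],
    [-0.0715,0.0719,0.0665],
    [-0.0715,0.0719,0.0665],
    [-0.0715,0.0719,0.0665],
    [-0.0715,0.0719,0.0665],
    [-0.0715,0.0719,0.0665],
    [-0.0715,0.0719,0.0665],
    [-0.0715,0.0719,0.0665],
    [-0.0715,0.0719,0.0665]
  ],
  "rotation": [
    [0.3435,0.3394,1.5466],
    [0.3435,0.3394,1.5466],
    [0.3435,0.3394,1.5466],
    [0.3435,0.3394,1.5466],
    [0.3435,0.3394,1.5466],
    [0.3435,0.3394,1.5466],
    [0.3435,0.3394,1.5466],
    [0.3435,0.3394,1.5466],
    [0.3435,0.3394,1.5466],
    [0.3435,0.3394,1.5466]
  ],
  "gripper": [-0.15,-0.15,-0.15,-0.15,-0.15,-0.15,-0.15,-0.15,-0.15,-0.15]
}}

```text
time_s: 11.05
eef_pos: [465.5, -231.8, 150.7]
ee_rot: [0.0, 0.883, 0.47, -0.0]
force: [0.1, 0.2, 0.5]
grip_width: 0.576
grip_force: 0.0
```

Emit:
{"name": "play_rows", "arguments": {
  "translation": [
    [0,0,0],
    [0,0,0],
    [0,0,0],
    [0,0,0],
    [0,0,0],
    [0,0,0],
    [0,0,0],
    [0,0,0],
    [0,0,0],
    [0,0,0]
  ],
  "rotation": [
    [0,0,1.5708],
    [0,0,1.5708],
    [0,0,1.5708],
    [0,0,1.5708],
    [0,0,1.5708],
    [0,0,1.5708],
    [0,0,1.5708],
    [0,0,1.5708],
    [0,0,1.5708],
    [0,0,1.5708]
  ],
  "gripper": [-0.15,-0.15,-0.15,-0.15,-0.15,-0.15,-0.15,-0.15,-0.15,-0.15]
}}

```text
time_s: 12.3
eef_pos: [465.4, -232.0, 150.7]
ee_rot: [0.001, 0.957, -0.289, 0.0]
force: [0.2, 0.3, 0.3]
grip_width: 0.577
grip_force: 0.0
```

Run:
```python
from h import *
import pickle
s,p,Rm=st();print(s['time_s'],p,s['joints'].round(3),s['grip_width'])
c=cap('wrist');save(c,'w3.png',k=1.2);pickle.dump(c,open('w3.pkl','wb'))
go([464.9,-232.2,60],pose(-33.7));go([464.9,-232.2,6],pose(-33.7))
```

```text
12.3 [ 465.37777409 -231.95220397  150.72170507] [-0.687  0.379  1.627 -0.002  1.134  1.471] 0.576778116193744
T [-0.0005, 0.0001, 0.0908] R [0.0015, -0.0016, 0.0025] rows>=1.5
T [-0.0006, 0.0001, 0.1448] R [0.0015, -0.0016, 0.0025] rows>=2.3
```

View pics/w3.png

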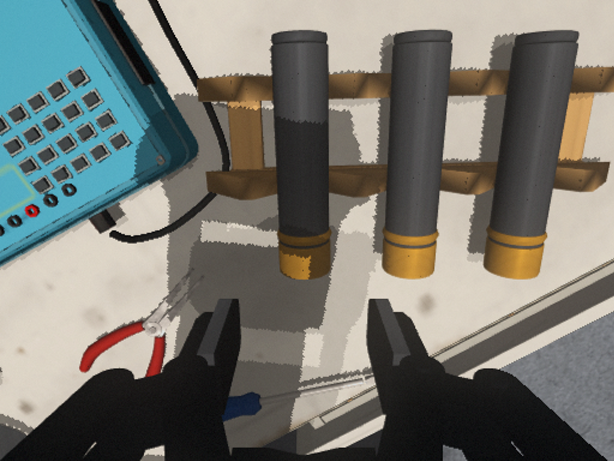

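The tube sits on the tool's centre plane (u≈302 of 303). I'll descend and grip it.

Emit:
{"name": "play_rows", "arguments": {
  "translation": [
    [0,0,0.03],
    [0,0,0.07],
    [0,0,0.1],
    [0,0,0.125],
    [0,0,0.14],
    [0,0,0.1445],
    [0,0,0.1445],
    [0,0,0.1445]
  ],
  "rotation": [
    [0,0,0],
    [0,0,0],
    [0,0,0],
    [0,0,0],
    [0,0,0],
    [0,0,0],
    [0,0,0],
    [0,0,0]
  ],
  "gripper": [-0.15,-0.15,-0.15,-0.15,-0.15,-0.15,-0.15,-0.15]
}}

```text
time_s: 13.35
eef_pos: [465.7, -233.6, 7.2]
ee_rot: [0.001, 0.957, -0.29, 0.002]
force: [-0.3, 0.2, -0.2]
grip_width: 0.579
grip_force: 0.0
```

Emit:
{"name": "play_rows", "arguments": {
  "translation": [
    [0,0,0],
    [0,0,0],
    [0,0,0],
    [0,0,0],
    [0,0,0],
    [0,0,0]
  ],
  "rotation": [
    [0,0,0],
    [0,0,0],
    [0,0,0],
    [0,0,0],
    [0,0,0],
    [0,0,0]
  ],
  "gripper": [1,1,1,1,1,1],
  "force": 115
}}

```text
time_s: 14.1
eef_pos: [466.1, -233.0, 7.2]
ee_rot: [0.001, 0.957, -0.29, 0.002]
force: [2.5, 4.3, 4.4]
grip_width: 0.364
grip_force: 113.1
```

Emit:
{"name": "play_rows", "arguments": {
  "translation": [
    [0,0,-0.01],
    [0,0,-0.04],
    [0,0,-0.08],
    [0,0,-0.12],
    [0,0,-0.16],
    [0,0,-0.2],
    [0,0,-0.21],
    [0,0,-0.21]
  ],
  "rotation": [
    [0,0,0],
    [0,0,0],
    [0,0,0],
    [0,0,0],
    [0,0,0],
    [0,0,0],
    [0,0,0],
    [0,0,0]
  ],
  "gripper": [1,1,1,1,1,1,1,1]
}}

```text
time_s: 15.1
eef_pos: [464.8, -232.8, 215.9]
ee_rot: [0.001, 0.957, -0.29, 0.001]
force: [-0.4, -0.2, -2.7]
grip_width: 0.367
grip_force: 113.7
```

```bash
cat >> h.py <<'E'
def rap_tcp(tilt,L=33,off=22,s=6,up=0,lat=0):
    """TCP so that neck, s behind rim, touches block front edge; up mm higher"""
    t=np.radians(tilt); n=np.array([-np.cos(np.radians(5)),np.sin(np.radians(5)),0]); z=np.array([0,0,1.])
    E=np.array([492.8,137.5,70])+lat*np.array([.087,.996,0])
    d=n*np.cos(t)-z*np.sin(t); pr=n*np.sin(t)+z*np.cos(t)
    M=E+17.5*pr+s*d
    return M-L*d-off*pr+up*z, M
E
python3 - <<'E'
from h import *
s,p,Rm=st();print(s['time_s'],p,s['joints'].round(3),s['grip_width'],s['grip_force'],s['force'])
P,M=rap_tcp(45,up=80);print(P,M);Rt=pose(-5,-45)
Ph=[*P[:2],240];go(Ph,pose(-5));go(P,Rt,Ph,pose(-5))
go([0,0,-10],np.eye(3),[0,0,0],Rt)
E
```

```text
15.1 [ 464.76358257 -232.78296844  215.8565597 ] [-6.890e-01  3.130e-01  1.539e+00 -1.000e-03  1.288e+00  1.470e+00] 0.3665495262057333 113.74228259548545 [-0.40520095 -0.19034182 -2.74838059]
[514.98910483 135.55870487 165.90990258] [476.24622338 138.94826779  78.13172798]
T [-0.1625, -0.3343, -0.0248] R [0.0016, -0.0011, -0.5009] rows>=6.0
T [0.0, 0.0, 0.0741] R [-0.0, 0.7854, 0.0] rows>=4.2
T [-0.0071, 0.0, 0.0071] R [-2.8693, 0.1253, -1.1885] rows>=16.7
```

Emit:
{"name": "play_rows", "arguments": {
  "translation": [
    [-0.02,-0.042,-0.003],
    [-0.04,-0.084,-0.006],
    [-0.06,-0.126,-0.01],
    [-0.08,-0.167,-0.013],
    [-0.102,-0.209,-0.016],
    [-0.122,-0.251,-0.019],
    [-0.142,-0.292,-0.022],
    [-0.157,-0.323,-0.024],
    [-0.1625,-0.3343,-0.0248],
    [-0.1625,-0.3343,-0.0248]
  ],
  "rotation": [
    [0,0,-0.06],
    [0,0,-0.125],
    [0,0,-0.19],
    [0,0,-0.25],
    [0,0,-0.31],
    [0,0,-0.375],
    [0,0,-0.44],
    [0,0,-0.484],
    [0,0,-0.5009],
    [0,0,-0.5009]
  ],
  "gripper": [1,1,1,1,1,1,1,1,1,1]
}}

```text
time_s: 16.35
eef_pos: [514.9, 135.4, 239.2]
ee_rot: [0.001, 0.999, -0.043, -0.0]
force: [-0.4, -0.6, -2.9]
grip_width: 0.364
grip_force: 114.2
```

Emit:
{"name": "play_rows", "arguments": {
  "translation": [
    [0,0,0.01],
    [0,0,0.02],
    [0,0,0.032],
    [0,0,0.045],
    [0,0,0.058],
    [0,0,0.07],
    [0,0,0.0741],
    [0,0,0.0741],
    [0,0,0.0741]
  ],
  "rotation": [
    [0,0.11,0],
    [0,0.22,0],
    [0,0.34,0],
    [0,0.46,0],
    [0,0.58,0],
    [0,0.7,0],
    [0,0.7854,0],
    [0,0.7854,0],
    [0,0.7854,0]
  ],
  "gripper": [1,1,1,1,1,1,1,1,1]
}}

```text
time_s: 17.48
eef_pos: [514.6, 134.1, 165.3]
ee_rot: [0.018, 0.923, -0.04, 0.382]
force: [-0.4, -0.3, -3.2]
grip_width: 0.367
grip_force: 114.3
```

Run:
```python
from h import *
import pickle
s,p,Rm=st();print(s['time_s'],p,Rm.round(3),s['joints'].round(3),s['force'])
c=cap('wrist');a=cap('scene')
w=cv2.resize(c['pixels'],(512,384));z=cv2.resize(a['pixels'][130:240,180:330],(512,375))
cv2.imwrite('pics/m1.png',cv2.resize(np.vstack([w,z])[:,:,::-1],(400,593)))
go(rap_tcp(45,off=20.8)[0],pose(-5,-45))
pickle.dump((c,a),open('m1.pkl','wb'))
```

```text
17.475 [514.61526334 134.12660115 165.32131897] [[ 0.705 -0.088  0.703]
 [-0.06  -0.996 -0.065]
 [ 0.706  0.003 -0.708]] [ 0.1    0.165  2.114 -1.     0.161  2.697] [-0.38072467 -0.27818638 -3.1571939 ]
T [-0.0573, -0.0013, 0.0552] R [0.0028, -0.0004, 0.0007] rows>=1.3
```

View pics/m1.png

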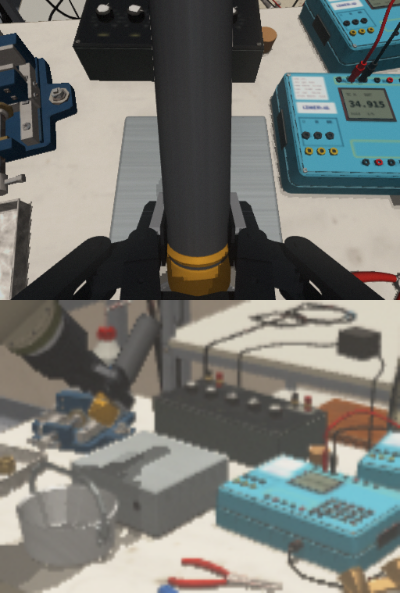

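The forearm is nearly aligned with the tool at this tilt (j5≈0.16), so rapping here would hit the wrist singularity. I'll put the tube back and regrip it with the tool leaned 25° relative to the tube, which leaves the tool only 20° off vertical during raps.

```bash
cat >> h.py <<'E'
PHI=25
def rap(tilt,L=33,off=18,s=6,up=0,lat=0):
    t=np.radians(tilt); n=np.array([-np.cos(np.radians(5)),np.sin(np.radians(5)),0]); z=np.array([0,0,1.])
    E=np.array([492.8,137.5,70])+lat*np.array([.087,.996,0])
    d=n*np.cos(t)-z*np.sin(t); pr=n*np.sin(t)+z*np.cos(t)
    Rt=pose(-5,-(tilt-PHI)); M=E+17.5*pr+s*d
    return M-L*d+off*Rt[:,2]+up*z, Rt
E
python3 - <<'E'
from h import *
P=np.array([514.99,135.56,165.9]);Rt=pose(-5,-45);Ph=[514.99,135.56,240]
go(Ph,pose(-5),P,Rt)
Q=[465.4,-232.4,217];go(Q,pose(-33.7),Ph,pose(-5))
A=np.array([466,-233,28.]);R2=pose(-33.7,25);go(A+18*R2[:,2],R2,A+[0,0,-21],pose(-33.7));print(A+18*R2[:,2],R2.round(2))
E
```

```text
T [0.0524, 0.0, -0.0524] R [0.0, -0.7854, -0.0] rows>=4.2
T [-0.0173, 0.3709, 0.023] R [0.0, 0.0, 0.5009] rows>=6.0
T [-0.0076, -0.0, -0.0047] R [0.0, -0.4363, -0.0] rows>=2.3
[ 459.67121791 -228.77922703   11.68645983] [[ 0.75 -0.55 -0.35]
 [-0.5  -0.83  0.23]
 [-0.42  0.   -0.91]]
```

Emit:
{"name": "play_rows", "arguments": {
  "translation": [
    [0.0075,0,-0.0075],
    [0.015,0,-0.015],
    [0.0225,0,-0.0225],
    [0.03,0,-0.03],
    [0.0375,0,-0.0375],
    [0.045,0,-0.045],
    [0.0524,0,-0.0524],
    [0.0524,0,-0.0524]
  ],
  "rotation": [
    [0,-0.11,0],
    [0,-0.22,0],
    [0,-0.34,0],
    [0,-0.46,0],
    [0,-0.58,0],
    [0,-0.7,0],
    [0,-0.7854,0],
    [0,-0.7854,0]
  ],
  "gripper": [1,1,1,1,1,1,1,1]
}}

```text
time_s: 18.58
eef_pos: [516.4, 135.8, 240.8]
ee_rot: [-0.001, 0.999, -0.043, 0.001]
force: [-0.6, -0.2, -1.4]
grip_width: 0.366
grip_force: 114.3
```

Emit:
{"name": "play_rows", "arguments": {
  "translation": [
    [-0.002,0.046,0.003],
    [-0.004,0.092,0.006],
    [-0.006,0.138,0.009],
    [-0.009,0.185,0.012],
    [-0.011,0.232,0.014],
    [-0.013,0.278,0.017],
    [-0.015,0.325,0.02],
    [-0.017,0.36,0.022],
    [-0.0173,0.3709,0.023],
    [-0.0173,0.3709,0.023]
  ],
  "rotation": [
    [0,0,0.06],
    [0,0,0.125],
    [0,0,0.19],
    [0,0,0.25],
    [0,0,0.31],
    [0,0,0.375],
    [0,0,0.44],
    [0,0,0.484],
    [0,0,0.5009],
    [0,0,0.5009]
  ],
  "gripper": [1,1,1,1,1,1,1,1,1,1]
}}

```text
time_s: 19.82
eef_pos: [465.8, -232.1, 217.9]
ee_rot: [0.0, 0.957, -0.289, 0.001]
force: [-0.0, -0.1, -2.0]
grip_width: 0.367
grip_force: 114.3
```

Emit:
{"name": "play_rows", "arguments": {
  "translation": [
    [0,0,0.02],
    [0,0,0.06],
    [0,0,0.1],
    [0,0,0.14],
    [0,0,0.17],
    [0,0,0.19],
    [0,0,0.201],
    [0,0,0.206],
    [0,0,0.208],
    [0,0,0.208]
  ],
  "rotation": [
    [0,0,0],
    [0,0,0],
    [0,0,0],
    [0,0,0],
    [0,0,0],
    [0,0,0],
    [0,0,0],
    [0,0,0],
    [0,0,0],
    [0,0,0]
  ],
  "gripper": [1,1,1,1,1,1,1,1,1,1]
}}

```text
time_s: 21.08
eef_pos: [466.3, -233.1, 10.7]
ee_rot: [0.001, 0.957, -0.29, 0.001]
force: [0.5, -0.9, -3.4]
grip_width: 0.361
grip_force: 114.3
```

Next I'll lower 3.5 mm more, release, lean 25° while straddling the tube, and regrip.

Emit:
{"name": "play_rows", "arguments": {
  "translation": [
    [0,0,0.002],
    [0,0,0.0035],
    [0,0,0.0035],
    [0,0,0.0035],
    [0,0,0.0035],
    [0,0,0.0035],
    [0,0,0.0035]
  ],
  "rotation": [
    [0,0,0],
    [0,0,0],
    [0,0,0],
    [0,0,0],
    [0,0,0],
    [0,0,0],
    [0,0,0]
  ],
  "gripper": [1,1,1,-0.15,-0.15,-0.15,-0.15]
}}

```text
time_s: 21.95
eef_pos: [466.0, -233.1, 6.7]
ee_rot: [0.001, 0.957, -0.29, 0.001]
force: [0.0, -0.6, -0.8]
grip_width: 0.575
grip_force: 0.0
```

Emit:
{"name": "play_rows", "arguments": {
  "translation": [
    [-0.002,0,-0.0015],
    [-0.004,0,-0.003],
    [-0.006,0,-0.004],
    [-0.0076,0,-0.0047],
    [-0.0076,0,-0.0047],
    [-0.0076,0,-0.0047]
  ],
  "rotation": [
    [0,-0.11,0],
    [0,-0.22,0],
    [0,-0.33,0],
    [0,-0.4363,0],
    [0,-0.4363,0],
    [0,-0.4363,0]
  ],
  "gripper": [-0.15,-0.15,-0.15,-0.15,-0.15,-0.15]
}}

```text
time_s: 22.7
eef_pos: [459.5, -228.7, 11.3]
ee_rot: [-0.062, 0.935, -0.283, -0.206]
force: [0.8, -0.2, 0.0]
grip_width: 0.575
grip_force: 0.0
```

Emit:
{"name": "play_rows", "arguments": {
  "translation": [
    [0,0,0],
    [0,0,0],
    [0,0,0],
    [0,0,0],
    [0,0,0],
    [0,0,0]
  ],
  "rotation": [
    [0,0,0],
    [0,0,0],
    [0,0,0],
    [0,0,0],
    [0,0,0],
    [0,0,0]
  ],
  "gripper": [1,1,1,1,1,1],
  "force": 118
}}

```text
time_s: 23.45
eef_pos: [459.8, -228.5, 11.8]
ee_rot: [-0.062, 0.935, -0.283, -0.206]
force: [0.8, 5.0, 6.4]
grip_width: 0.364
grip_force: 117.3
```

Run:
```python
from h import *
s,p,Rm=st();print(s['time_s'],p,Rm.round(3),s['joints'].round(3),s['grip_width'],s['grip_force'],s['force'])
a=np.array([.832,-.555,0]);A=p-18.*Rm[:,2];print('grasp pt',A, 'from mouth',(A-[437.4,-213.9,28])@a)
R0=pose(-33.7,25);P0=np.array([459.67,-228.78,11.69])
P1=P0+[0,0,200];R1=R0
go(P1,R1,P0,R0)
P3,R3=rap(45,up=80);P2=np.array([P3[0],P3[1],230]);R2=pose(-5,25)
go(P2,R2,P1,R1);go(P3,R3,P2,R2)
```

```text
23.45 [ 459.82706811 -228.48829428   11.82591673] [[ 0.755 -0.555 -0.35 ]
 [-0.503 -0.832  0.233]
 [-0.421  0.001 -0.907]] [-0.671  0.79   1.414 -0.036  1.37   1.502] 0.3640467309875902 117.25317983033563 [0.7996283  4.97342431 6.40250124]
grasp pt [ 466.13432093 -232.6781486    28.15575698] from mouth 34.328827485572845
T [-0.0845, 0.0, -0.1813] R [0.0, 0.0, 0.0] rows>=3.2
T [-0.1567, -0.3293, 0.0529] R [-0.2117, 0.0, -0.454] rows>=5.9
T [0.0277, 0.0, 0.0593] R [-0.0, 0.7854, -0.0] rows>=4.2
```

Emit:
{"name": "play_rows", "arguments": {
  "translation": [
    [-0.004,0,-0.009],
    [-0.021,0,-0.045],
    [-0.042,0,-0.09],
    [-0.063,0,-0.135],
    [-0.08,0,-0.172],
    [-0.0845,0,-0.1813],
    [-0.0845,0,-0.1813]
  ],
  "rotation": [
    [0,0,0],
    [0,0,0],
    [0,0,0],
    [0,0,0],
    [0,0,0],
    [0,0,0],
    [0,0,0]
  ],
  "gripper": [1,1,1,1,1,1,1]
}}

```text
time_s: 24.32
eef_pos: [459.3, -228.4, 210.7]
ee_rot: [-0.062, 0.934, -0.283, -0.207]
force: [-0.2, 0.4, -2.9]
grip_width: 0.362
grip_force: 170.3
```

Emit:
{"name": "play_rows", "arguments": {
  "translation": [
    [-0.019,-0.04,0.0064],
    [-0.039,-0.082,0.013],
    [-0.059,-0.124,0.02],
    [-0.079,-0.165,0.0265],
    [-0.098,-0.206,0.033],
    [-0.118,-0.247,0.04],
    [-0.138,-0.288,0.046],
    [-0.15,-0.319,0.051],
    [-0.1567,-0.3293,0.0529],
    [-0.1567,-0.3293,0.0529]
  ],
  "rotation": [
    [-0.026,0,-0.055],
    [-0.053,0,-0.113],
    [-0.08,0,-0.17],
    [-0.106,0,-0.227],
    [-0.132,0,-0.284],
    [-0.159,0,-0.34],
    [-0.185,0,-0.397],
    [-0.205,0,-0.44],
    [-0.2117,0,-0.454],
    [-0.2117,0,-0.454]
  ],
  "gripper": [1,1,1,1,1,1,1,1,1,1]
}}

```text
time_s: 25.58
eef_pos: [505.0, 136.8, 227.8]
ee_rot: [-0.008, 0.975, -0.043, -0.217]
force: [-1.0, -0.7, -2.6]
grip_width: 0.363
grip_force: 170.4
```

Emit:
{"name": "play_rows", "arguments": {
  "translation": [
    [0.004,0,0.008],
    [0.008,0,0.017],
    [0.012,0,0.025],
    [0.016,0,0.034],
    [0.02,0,0.043],
    [0.025,0,0.053],
    [0.0277,0,0.0593],
    [0.0277,0,0.0593],
    [0.0277,0,0.0593]
  ],
  "rotation": [
    [0,0.11,0],
    [0,0.22,0],
    [0,0.34,0],
    [0,0.46,0],
    [0,0.58,0],
    [0,0.7,0],
    [0,0.7854,0],
    [0,0.7854,0],
    [0,0.7854,0]
  ],
  "gripper": [1,1,1,1,1,1,1,1,1]
}}

```text
time_s: 26.7
eef_pos: [506.0, 135.9, 163.9]
ee_rot: [0.009, 0.984, -0.043, 0.174]
force: [-0.4, 0.7, -1.9]
grip_width: 0.362
grip_force: 170.4
```

Run:
```python
from h import *
import pickle
s,p,Rm=st();print(s['time_s'],p,Rm.round(3),s['joints'].round(3),s['force'])
c=cap('wrist');a=cap('scene');b=cap('top')
z=[cv2.resize(c['pixels'],(400,300)),cv2.resize(a['pixels'][130:240,180:326],(400,300)),cv2.resize(b['pixels'][140:250,180:326],(400,300))]
cv2.imwrite('pics/m2.png',np.vstack([np.hstack(z[:2]),np.hstack([z[2],z[2]*0])])[:,:,::-1])
P,Rt=rap(45,L=34);print(P);go(P,Rt);print(rap(45,up=80)[0],'up dir in tool',(Rt.T@[0,0,1]).round(4))
pickle.dump((c,a,b),open('m2.pkl','wb'))
```

```text
26.7 [506.00604213 135.85318372 163.87158411] [[ 0.936 -0.088  0.341]
 [-0.082 -0.996 -0.032]
 [ 0.342  0.002 -0.94 ]] [ 0.066  0.225  1.848 -0.082  0.725  1.777] [-0.35802387  0.73727806 -1.9027007 ]
[506.32930404 136.31633927  85.25889137]
T [-0.0267, -0.0002, 0.0739] R [0.0021, -0.0012, 0.0002] rows>=1.3
[505.62488801 136.37796769 164.55178459] up dir in tool [ 0.342   0.     -0.9397]
```

View pics/m2.png

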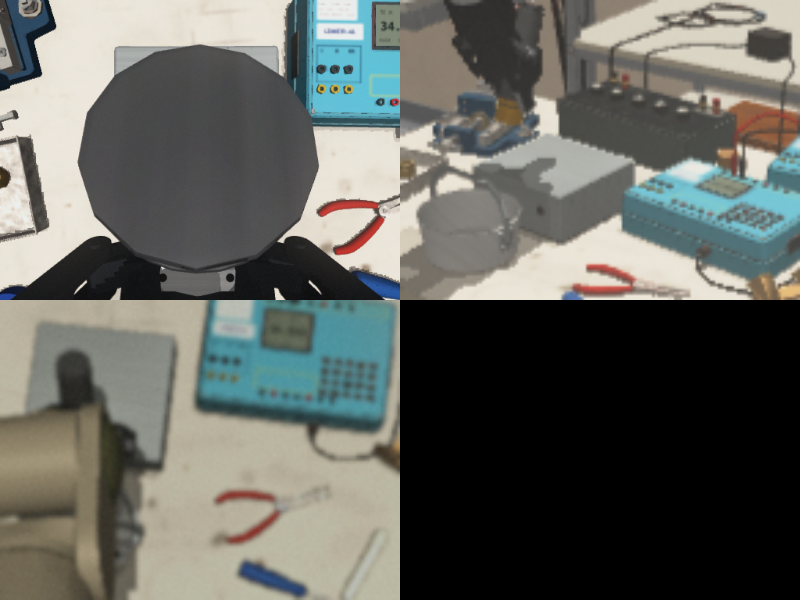

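Run:
```python
from h import *
import pickle
c,a,b=pickle.load(open('m2.pkl','rb'))
z1=cv2.resize(b['pixels'][180:270,270:420],(750,450),interpolation=cv2.INTER_CUBIC)
cv2.imwrite('pics/m3.png',z1[:,:,::-1])
for u,v in((305,248),(320,226)):print(onz(b,(u,v),8))
```

```text
[ 347.08410614 -154.08471837    8.        ]
[ 417.78768371 -201.4320026     8.        ]
```

View pics/m3.png

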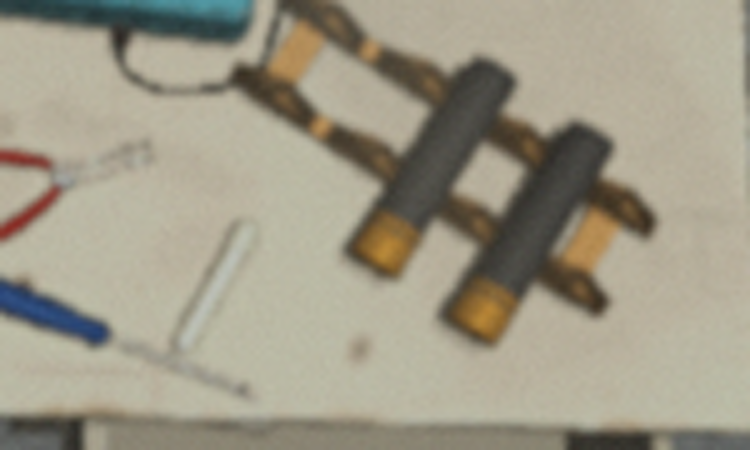

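The top view shows a white rod lying on the bench, at (215,285) in the crop. This insulator has already come out at the rack, so I'll check when that happened.

Run:
```python
from h import *
import pickle
i0=pickle.load(open('i0.pkl','rb'))[0];m1=pickle.load(open('m1.pkl','rb'))[1];m2=pickle.load(open('m2.pkl','rb'))[1]
P=[(382,-178,8),(365,-166,8),(400,-190,8)]
for n,c in(('i0',i0),('m1',m1),('m2',m2)):
    print(n,[(proj(c,p).round().tolist(),c['pixels'][int(proj(c,p)[1]),int(proj(c,p)[0])].tolist()) for p in P])
u,v=proj(m1,P[0]).astype(int)
z=[cv2.resize(c['pixels'][v-35:v+35,u-30:u+90],(400,233),interpolation=cv2.INTER_CUBIC) for c in (m1,m2)]
cv2.imwrite('pics/m4.png',np.hstack(z)[:,:,::-1])
```

```text
i0 [([281.0, 254.0], [231, 224, 211]), ([275.0, 255.0], [233, 226, 213]), ([288.0, 252.0], [229, 222, 207])]
m1 [([281.0, 254.0], [234, 227, 215]), ([275.0, 255.0], [236, 230, 217]), ([288.0, 252.0], [233, 226, 213])]
m2 [([281.0, 254.0], [238, 234, 220]), ([275.0, 255.0], [240, 236, 223]), ([288.0, 252.0], [214, 205, 184])]
```

View pics/m4.png

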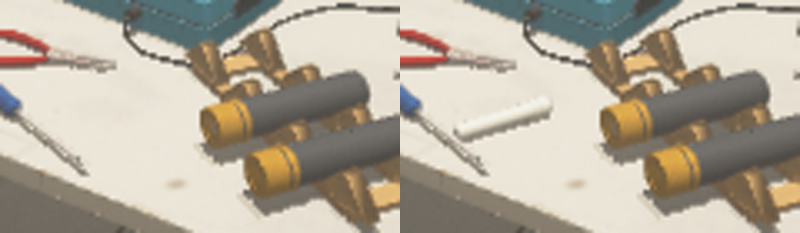

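The comparison (right half vs left half) shows the insulator came out while I was setting the tube back on the rack. I'll lay this empty tube back in its notch, then pick the insulator up and put it in the pot.

Run:
```python
from h import *
P3,R3=np.array([505.62,136.38,164.55]),pose(-5,-20)
P2,R2=np.array([505.62,136.38,230]),pose(-5,25)
P1,R1=np.array([463.0,-231,212]),pose(-33.7,25);P0=P1*[1,1,0]+[0,0,14]
go(P2,R2,P3,R3);go(P1,R1,P2,R2);go(P0,R1,P1,R1)
```

```text
T [0.0224, 0.0, -0.0615] R [0.0, -0.7854, 0.0] rows>=4.2
T [-0.0019, 0.3697, 0.0207] R [0.2117, 0.0, 0.454] rows>=5.9
T [0.0837, 0.0, 0.1794] R [0.0, 0.0, 0.0] rows>=3.2
```

Emit:
{"name": "play_rows", "arguments": {
  "translation": [
    [0.003,0,-0.009],
    [0.006,0,-0.018],
    [0.01,0,-0.027],
    [0.013,0,-0.036],
    [0.016,0,-0.045],
    [0.02,0,-0.054],
    [0.0224,0,-0.0615],
    [0.0224,0,-0.0615]
  ],
  "rotation": [
    [0,-0.11,0],
    [0,-0.22,0],
    [0,-0.34,0],
    [0,-0.46,0],
    [0,-0.58,0],
    [0,-0.7,0],
    [0,-0.7854,0],
    [0,-0.7854,0]
  ],
  "gripper": [1,1,1,1,1,1,1,1]
}}

```text
time_s: 27.85
eef_pos: [506.4, 136.5, 228.3]
ee_rot: [-0.008, 0.976, -0.043, -0.215]
force: [-1.2, -0.5, -2.8]
grip_width: 0.363
grip_force: 170.4
```

Emit:
{"name": "play_rows", "arguments": {
  "translation": [
    [0,0.03,0.0015],
    [-0.0005,0.075,0.004],
    [-0.0008,0.12,0.007],
    [-0.001,0.165,0.009],
    [-0.0012,0.21,0.012],
    [-0.0014,0.255,0.014],
    [-0.0016,0.3,0.017],
    [-0.0018,0.34,0.019],
    [-0.0019,0.3697,0.0207],
    [-0.0019,0.3697,0.0207]
  ],
  "rotation": [
    [0.02,0,0.04],
    [0.043,0,0.092],
    [0.069,0,0.147],
    [0.094,0,0.203],
    [0.12,0,0.258],
    [0.146,0,0.313],
    [0.172,0,0.368],
    [0.195,0,0.418],
    [0.2117,0,0.454],
    [0.2117,0,0.454]
  ],
  "gripper": [1,1,1,1,1,1,1,1,1,1]
}}

```text
time_s: 29.1
eef_pos: [462.4, -232.3, 211.4]
ee_rot: [-0.062, 0.934, -0.284, -0.205]
force: [0.4, 0.7, -1.9]
grip_width: 0.36
grip_force: 170.3
```

Emit:
{"name": "play_rows", "arguments": {
  "translation": [
    [0.0075,0,0.016],
    [0.021,0,0.045],
    [0.035,0,0.075],
    [0.049,0,0.105],
    [0.061,0,0.13],
    [0.07,0,0.15],
    [0.077,0,0.165],
    [0.0815,0,0.1745],
    [0.0837,0,0.1794],
    [0.0837,0,0.1794]
  ],
  "rotation": [
    [0,0,0],
    [0,0,0],
    [0,0,0],
    [0,0,0],
    [0,0,0],
    [0,0,0],
    [0,0,0],
    [0,0,0],
    [0,0,0],
    [0,0,0]
  ],
  "gripper": [1,1,1,1,1,1,1,1,1,1]
}}

```text
time_s: 30.35
eef_pos: [463.3, -231.1, 13.9]
ee_rot: [-0.062, 0.935, -0.283, -0.206]
force: [-0.2, -0.3, -1.4]
grip_width: 0.361
grip_force: 170.4
```

Emit:
{"name": "play_rows", "arguments": {
  "translation": [
    [0.0004,0,0.001],
    [0.0008,0,0.0018],
    [0.0008,0,0.0018],
    [0.0008,0,0.0018],
    [0.0008,0,0.0018],
    [0.0008,0,0.0018],
    [0.0008,0,0.0018]
  ],
  "rotation": [
    [0,0,0],
    [0,0,0],
    [0,0,0],
    [0,0,0],
    [0,0,0],
    [0,0,0],
    [0,0,0]
  ],
  "gripper": [1,1,1,0.1,-0.15,-0.15,-0.15]
}}

```text
time_s: 31.22
eef_pos: [463.2, -231.1, 11.9]
ee_rot: [-0.062, 0.935, -0.283, -0.206]
force: [-0.6, -0.0, 0.0]
grip_width: 0.574
grip_force: 0.0
```

Emit:
{"name": "play_rows", "arguments": {
  "translation": [
    [0,0,-0.02],
    [0,0,-0.06],
    [0,0,-0.1],
    [0,0,-0.15],
    [0,0,-0.15]
  ],
  "rotation": [
    [0,0,0],
    [0,0,0],
    [0,0,0],
    [0,0,0],
    [0,0,0]
  ],
  "gripper": [-0.15,-0.15,-0.15,-0.15,-0.15]
}}

```text
time_s: 31.85
eef_pos: [517.3, -267.2, 150.8]
ee_rot: [-0.061, 0.935, -0.283, -0.203]
force: [1.0, 1.4, -0.5]
grip_width: 0.575
grip_force: 0.0
```

Run:
```python
from h import *
s,p,Rm=st();print(s['time_s'],p,s['joints'].round(3))
# hover with insulator in view: 2 steps (yaw 56 then 146.3)
P=np.array([382,-178,150.])
Pv=P+np.array([.832,-.555,0])*0
go(Pv,pose(56.3));go(Pv,pose(146.3),Pv,pose(56.3))
```

```text
31.85 [ 517.27088811 -267.16801349  150.82218961] [-0.663  0.759  1.062 -0.033  1.746  1.497]
T [-0.1471, 0.0008, 0.0679] R [-0.3338, 0.3364, -1.5449] rows>=8.7
T [0.0, 0.0, 0.0] R [-0.0, -0.0, -1.5708] rows>=8.4
```

Emit:
{"name": "play_rows", "arguments": {
  "translation": [
    [-0.1471,0.0008,0.0679],
    [-0.1471,0.0008,0.0679],
    [-0.1471,0.0008,0.0679],
    [-0.1471,0.0008,0.0679],
    [-0.1471,0.0008,0.0679],
    [-0.1471,0.0008,0.0679],
    [-0.1471,0.0008,0.0679],
    [-0.1471,0.0008,0.0679],
    [-0.1471,0.0008,0.0679],
    [-0.1471,0.0008,0.0679]
  ],
  "rotation": [
    [-0.3338,0.3364,-1.5449],
    [-0.3338,0.3364,-1.5449],
    [-0.3338,0.3364,-1.5449],
    [-0.3338,0.3364,-1.5449],
    [-0.3338,0.3364,-1.5449],
    [-0.3338,0.3364,-1.5449],
    [-0.3338,0.3364,-1.5449],
    [-0.3338,0.3364,-1.5449],
    [-0.3338,0.3364,-1.5449],
    [-0.3338,0.3364,-1.5449]
  ],
  "gripper": [-0.15,-0.15,-0.15,-0.15,-0.15,-0.15,-0.15,-0.15,-0.15,-0.15]
}}

```text
time_s: 33.1
eef_pos: [379.7, -176.3, 147.6]
ee_rot: [-0.004, 0.882, 0.471, -0.002]
force: [0.6, -0.8, 0.4]
grip_width: 0.576
grip_force: 0.0
```

Emit:
{"name": "play_rows", "arguments": {
  "translation": [
    [0,0,0],
    [0,0,0],
    [0,0,0],
    [0,0,0],
    [0,0,0],
    [0,0,0],
    [0,0,0],
    [0,0,0],
    [0,0,0],
    [0,0,0]
  ],
  "rotation": [
    [0,0,-1.5708],
    [0,0,-1.5708],
    [0,0,-1.5708],
    [0,0,-1.5708],
    [0,0,-1.5708],
    [0,0,-1.5708],
    [0,0,-1.5708],
    [0,0,-1.5708],
    [0,0,-1.5708],
    [0,0,-1.5708]
  ],
  "gripper": [-0.15,-0.15,-0.15,-0.15,-0.15,-0.15,-0.15,-0.15,-0.15,-0.15]
}}

```text
time_s: 34.35
eef_pos: [380.3, -176.5, 147.8]
ee_rot: [-0.004, 0.291, 0.957, 0.001]
force: [-0.8, -0.5, 0.5]
grip_width: 0.574
grip_force: 0.0
```

Run:
```python
from h import *
import pickle
s,p,Rm=st();print(s['time_s'],p,Rm.round(3),s['joints'].round(3))
c=cap('wrist');pickle.dump(c,open('w5.pkl','wb'));save(c,'w5.png',k=1.2)
```

```text
34.35 [ 380.30022332 -176.49377919  147.75811472] [[-0.83   0.557 -0.007]
 [ 0.557  0.83   0.005]
 [ 0.008  0.    -1.   ]] [-7.150e-01  1.800e-01  1.907e+00 -1.000e-03  1.063e+00 -1.695e+00]
```

View pics/w5.png

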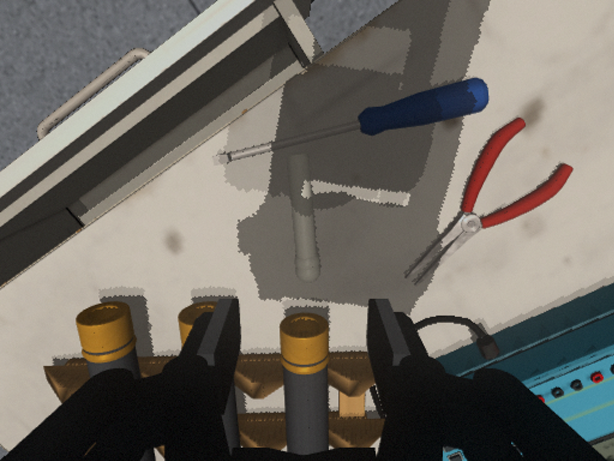

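The wrist view shows the insulator from its stem end at (296,155) to its head at (308,280), clear of the screwdriver tip at (222,157).

Run:
```python
from h import *
import pickle
c=pickle.load(open('w5.pkl','rb'))
A=onz(c,(296/1.2,155/1.2),8);B=onz(c,(308/1.2,280/1.2),8);d=A-B;yaw=np.degrees(np.arctan2(d[1],d[0]))
print(A,B,np.linalg.norm(d),yaw)
# grip point: centre of mass a bit to the head
G=(A+B)/2; G=G-3*d/np.linalg.norm(d);print(G)
P0=[380.3,-176.5,147.8]
s,p,Rm=st()
Rt=pose(yaw);P1=[G[0],G[1],60];go(P1,Rt);P2=[G[0],G[1],4];go(P2,Rt,P1,Rt)
P3=[G[0],G[1],180];go(P3,Rt,P2,Rt)
# pot drop pose
R4=pose(85)@R.from_euler('x',-30,degrees=True).as_matrix();print(R4.round(2))
C=np.array([416.5-27,143.7+2.4-3,66.])
off=5
P5=C+off*R4[:,2];P4=P5+[0,0,90];go(P4,R4,P3,Rt);go(P5,R4,P4,R4);print(P4,P5)
```

```text
[ 342.38604144 -157.2635074     8.        ] [ 424.99292819 -202.323467      8.        ] 94.09727784773327 151.38865419307757
[ 386.32314931 -181.23008433    8.        ]
T [-0.0083, -0.0006, 0.0878] R [0.0006, -0.008, -0.0919] rows>=1.4
T [0.0, 0.0, 0.056] R [0.0, 0.0, 0.0] rows>=0.9
T [0.0, 0.0, -0.176] R [0.0, 0.0, 0.0] rows>=2.8
[[ 0.09  0.86  0.5 ]
 [ 1.   -0.08 -0.04]
 [ 0.    0.5  -0.87]]
T [0.1502, 0.2872, 0.0283] R [-0.4632, -0.303, 1.1309] rows>=6.8
T [0.0, -0.045, 0.0779] R [0.0, 0.0, 0.0] rows>=1.4
[391.99048675 142.88211064 151.66987298] [391.99048675 142.88211064  61.66987298]
```

Emit:
{"name": "play_rows", "arguments": {
  "translation": [
    [-0.003,0,0.04],
    [-0.0083,-0.0006,0.0878],
    [-0.0083,-0.0006,0.11],
    [-0.0083,-0.0006,0.13],
    [-0.0083,-0.0006,0.14],
    [-0.0083,-0.0006,0.1438],
    [-0.0083,-0.0006,0.1438]
  ],
  "rotation": [
    [0,-0.008,-0.045],
    [0,-0.008,-0.0919],
    [0,-0.008,-0.0919],
    [0,-0.008,-0.0919],
    [0,-0.008,-0.0919],
    [0,-0.008,-0.0919],
    [0,-0.008,-0.0919]
  ],
  "gripper": [-0.15,-0.15,-0.15,-0.15,-0.15,-0.15,-0.15]
}}

```text
time_s: 35.28
eef_pos: [386.4, -181.3, 4.6]
ee_rot: [0.001, 0.246, 0.969, 0.0]
force: [-0.1, -0.1, 0.8]
grip_width: 0.573
grip_force: 0.0
```

Emit:
{"name": "play_rows", "arguments": {
  "translation": [
    [0,0,0],
    [0,0,0],
    [0,0,0],
    [0,0,0],
    [0,0,0],
    [0,0,0],
    [0,0,0]
  ],
  "rotation": [
    [0,0,0],
    [0,0,0],
    [0,0,0],
    [0,0,0],
    [0,0,0],
    [0,0,0],
    [0,0,0]
  ],
  "gripper": [0.3,0.5,1,1,1,1,1],
  "force": 40
}}

```text
time_s: 36.15
eef_pos: [386.4, -181.4, 4.6]
ee_rot: [0.001, 0.246, 0.969, 0.0]
force: [-1.1, -0.3, 5.9]
grip_width: 0.153
grip_force: 39.2
```

Emit:
{"name": "play_rows", "arguments": {
  "translation": [
    [0,0,-0.01],
    [0,0,-0.05],
    [0,0,-0.1],
    [0,0,-0.15],
    [0,0,-0.176],
    [0,0,-0.176]
  ],
  "rotation": [
    [0,0,0],
    [0,0,0],
    [0,0,0],
    [0,0,0],
    [0,0,0],
    [0,0,0]
  ],
  "gripper": [1,1,1,1,1,1]
}}

```text
time_s: 36.9
eef_pos: [386.5, -181.6, 182.0]
ee_rot: [0.002, 0.246, 0.969, -0.001]
force: [-0.6, -0.4, -0.4]
grip_width: 0.156
grip_force: 39.1
```

```bash
cat >> h.py <<'E'
import pickle
def potcheck(b=None):
    b=b or cap('top'); r=pickle.load(open('t2.pkl','rb'))
    out=[]
    for q in (r,b):
        h=cv2.cvtColor(q['pixels'],cv2.COLOR_RGB2HSV)[190:256,160:260].astype(int); p=q['pixels'][190:256,160:260].astype(int)
        m=((p[:,:,2]-p[:,:,0]>2)&(h[:,:,2]>150)).astype(np.uint8)
        ys,xs=np.nonzero(m); out.append((m.sum(),xs.mean().round(1),ys.mean().round(1)))
    print('potcheck',out,'diff',np.abs(b['pixels'][190:256,180:240].astype(int)-r['pixels'][190:256,180:240]).mean().round(1)); return b
E
python3 - <<'E'
from h import *
b=potcheck();pickle.dump(b,open('t3.pkl','wb'))
E
```

```text
potcheck [(np.uint64(608), np.float64(50.5), np.float64(34.4)), (np.uint64(602), np.float64(50.6), np.float64(34.4))] diff 6.1
```

Pot unchanged. Carrying the insulator to the pot.

Emit:
{"name": "play_rows", "arguments": {
  "translation": [
    [0.018,0.034,0.003],
    [0.036,0.069,0.007],
    [0.054,0.103,0.01],
    [0.072,0.138,0.0135],
    [0.09,0.172,0.017],
    [0.108,0.207,0.02],
    [0.126,0.241,0.024],
    [0.143,0.273,0.027],
    [0.1502,0.2872,0.0283],
    [0.1502,0.2872,0.0283]
  ],
  "rotation": [
    [-0.056,-0.036,0.136],
    [-0.111,-0.073,0.271],
    [-0.167,-0.109,0.407],
    [-0.222,-0.145,0.543],
    [-0.278,-0.182,0.679],
    [-0.334,-0.218,0.814],
    [-0.389,-0.255,0.95],
    [-0.44,-0.288,1.074],
    [-0.4632,-0.303,1.1309],
    [-0.4632,-0.303,1.1309]
  ],
  "gripper": [1,1,1,1,1,1,1,1,1,1]
}}

```text
time_s: 38.2
eef_pos: [389.8, 143.6, 150.6]
ee_rot: [0.19, 0.712, 0.653, 0.175]
force: [0.5, -0.3, -0.2]
grip_width: 0.15
grip_force: 39.1
```

Run:
```python
from h import *
s,p,Rm=st();print(s['time_s'],p,Rm.round(2),s['joints'].round(3),s['grip_width'])
R4=pose(85)@R.from_euler('x',-30,degrees=True).as_matrix()
go([392,142.9,62],R4)
```

```text
38.2 [389.77631635 143.63869957 150.62865153] [[ 0.09  0.86  0.5 ]
 [ 1.   -0.07 -0.04]
 [ 0.    0.5  -0.87]] [ 0.14  -0.033  2.242 -0.267  0.433  0.439] 0.15016321693173423
T [-0.0006, -0.0423, 0.0779] R [-0.0002, -0.0017, 0.0009] rows>=1.4
```

Emit:
{"name": "play_rows", "arguments": {
  "translation": [
    [0,-0.01,0.02],
    [0,-0.022,0.042],
    [0,-0.033,0.06],
    [-0.0006,-0.04,0.073],
    [-0.0006,-0.0423,0.0779],
    [-0.0006,-0.0423,0.0779],
    [-0.0006,-0.0423,0.0779]
  ],
  "rotation": [
    [0,0,0],
    [0,0,0],
    [0,0,0],
    [0,0,0],
    [0,0,0],
    [0,0,0],
    [0,0,0]
  ],
  "gripper": [1,1,1,1,1,1,1]
}}

```text
time_s: 39.08
eef_pos: [392.7, 142.0, 63.2]
ee_rot: [0.191, 0.711, 0.654, 0.175]
force: [-0.1, 0.2, -0.6]
grip_width: 0.151
grip_force: 39.1
```

Emit:
{"name": "play_rows", "arguments": {
  "translation": [
    [0,0,0],
    [0,0,0],
    [0,0,0],
    [0,0,0],
    [0,0,0]
  ],
  "rotation": [
    [0,0,0],
    [0,0,0],
    [0,0,0],
    [0,0,0],
    [0,0,0]
  ],
  "gripper": [0.4,0.4,0.4,0.4,0.4]
}}

```text
time_s: 39.7
eef_pos: [393.1, 142.0, 63.5]
ee_rot: [0.191, 0.711, 0.654, 0.176]
force: [0.7, -0.2, 0.3]
grip_width: 0.298
grip_force: 0.0
```

Emit:
{"name": "play_rows", "arguments": {
  "translation": [
    [0,0,-0.02],
    [0,0,-0.06],
    [0,0,-0.1],
    [0,0,-0.14],
    [0,0,-0.14]
  ],
  "rotation": [
    [0,0,0],
    [0,0,0],
    [0,0,0],
    [0,0,0],
    [0,0,0]
  ],
  "gripper": [0.4,0.4,0.2,-0.15,-0.15]
}}

```text
time_s: 40.33
eef_pos: [323.4, 148.3, 186.9]
ee_rot: [0.192, 0.71, 0.653, 0.178]
force: [0.1, -0.1, -0.3]
grip_width: 0.572
grip_force: 0.0
```

Run:
```python
from h import *
s,p,Rm=st();print(s['time_s'],p,s['joints'].round(3))
# next: hover at mid tube, yaw -33.7 tilt 25 ; via yaw 56
A=np.array([397.3+.832*34,-274-.555*34,28]);R5=pose(-33.7,25);P0=A+18*R5[:,2];print(P0)
Pa=np.array([430,-120,230.]);Ra=pose(40,10);go(Pa,Ra);Pb=P0-120*R5[:,2];go(Pb,R5,Pa,Ra);print(Pb)
```

```text
40.325 [323.43084345 148.34170707 186.85678957] [ 0.202 -0.257  2.31  -0.256  0.591  0.462]
[ 419.25921791 -288.64922703   11.68645983]
T [-0.2585, 0.1329, 0.0274] R [0.5693, -0.3731, 0.7264] rows>=5.4
T [-0.0818, 0.171, 0.1257] R [0.3878, -0.2246, 1.2299] rows>=7.0
[ 461.4510985  -316.78771352  120.44339428]
```

Emit:
{"name": "play_rows", "arguments": {
  "translation": [
    [-0.03,0.015,0.003],
    [-0.075,0.038,0.008],
    [-0.12,0.062,0.013],
    [-0.165,0.085,0.0175],
    [-0.21,0.108,0.022],
    [-0.245,0.126,0.026],
    [-0.2585,0.1329,0.0274],
    [-0.2585,0.1329,0.0274]
  ],
  "rotation": [
    [0.07,-0.045,0.085],
    [0.165,-0.108,0.21],
    [0.264,-0.174,0.337],
    [0.36,-0.24,0.464],
    [0.46,-0.303,0.59],
    [0.54,-0.354,0.69],
    [0.5693,-0.3731,0.7264],
    [0.5693,-0.3731,0.7264]
  ],
  "gripper": [-0.15,-0.15,-0.15,-0.15,-0.15,-0.15,-0.15,-0.15]
}}

```text
time_s: 41.32
eef_pos: [430.0, -121.6, 225.6]
ee_rot: [0.028, 0.936, 0.34, -0.086]
force: [0.7, 0.3, -0.4]
grip_width: 0.572
grip_force: 0.0
```

Emit:
{"name": "play_rows", "arguments": {
  "translation": [
    [-0.01,0.021,0.0157],
    [-0.02,0.043,0.031],
    [-0.031,0.064,0.047],
    [-0.041,0.085,0.063],
    [-0.051,0.107,0.0785],
    [-0.061,0.128,0.094],
    [-0.072,0.15,0.11],
    [-0.0818,0.171,0.1257],
    [-0.0818,0.171,0.1257],
    [-0.0818,0.171,0.1257]
  ],
  "rotation": [
    [0.048,-0.028,0.154],
    [0.097,-0.056,0.307],
    [0.145,-0.084,0.461],
    [0.194,-0.112,0.615],
    [0.242,-0.14,0.769],
    [0.291,-0.168,0.922],
    [0.339,-0.197,1.076],
    [0.3878,-0.2246,1.2299],
    [0.3878,-0.2246,1.2299],
    [0.3878,-0.2246,1.2299]
  ],
  "gripper": [-0.15,-0.15,-0.15,-0.15,-0.15,-0.15,-0.15,-0.15,-0.15,-0.15]
}}

```text
time_s: 42.58
eef_pos: [460.4, -316.5, 117.8]
ee_rot: [-0.061, 0.934, -0.282, -0.21]
force: [-0.9, 0.3, -0.5]
grip_width: 0.577
grip_force: 0.0
```

Run:
```python
from h import *
s,p,Rm=st();print(s['time_s'],p,Rm.round(3),s['joints'].round(3))
b=potcheck();r=pickle.load(open('t2.pkl','rb'))
d=np.abs(b['pixels'][195:250,180:240].astype(int)-r['pixels'][195:250,180:240]).max(2)
m=(d>45).astype(np.uint8);n,l,stt,ce=cv2.connectedComponentsWithStats(m)
for i in range(1,n):
    if stt[i,4]>8:print('diff blob',stt[i],onz(b,ce[i]+[180,195],10).round())
R5=pose(-33.7,25);A=np.array([397.3+.832*34,-274-.555*34,28]);go(A+18*R5[:,2],R5)
c=cap('wrist');pickle.dump(c,open('w6.pkl','wb'))
# tube lateral alignment: dark column centre at rows
p_=c['pixels'].astype(int)
h=cv2.cvtColor(c['pixels'],cv2.COLOR_RGB2HSV)
m=cv2.inRange(h,(12,140,60),(28,255,255));n,l,stt,ce=cv2.connectedComponentsWithStats(m)
print([ (stt[i].tolist(),ce[i].round(0).tolist()) for i in range(1,n) if stt[i,4]>300])
A2=[397.3,-274,28];print('mouth proj',proj(c,A2),'closed',proj(c,[397.3+.832*150,-274-.555*150,28]))
```

```text
42.575 [ 460.43342586 -316.47134482  117.80552841] [[ 0.753 -0.553 -0.357]
 [-0.502 -0.833  0.233]
 [-0.426  0.004 -0.905]] [-0.773  0.747  1.179 -0.083  1.649  1.396]
potcheck [(np.uint64(608), np.float64(50.5), np.float64(34.4)), (np.uint64(446), np.float64(49.9), np.float64(37.5))] diff 17.0
diff blob [ 35  12  25  43 416] [374.  78.  10.]
T [0.0003, -0.0006, 0.1176] R [0.0042, 0.0035, -0.0] rows>=1.9
[([29, 62, 55, 45, 492], [56.0, 78.0]), ([129, 182, 55, 52, 1259], [160.0, 215.0]), ([228, 199, 48, 41, 1016], [253.0, 224.0]), ([321, 201, 50, 40, 1048], [342.0, 224.0])]
mouth proj [251.27047773 221.65079272] closed [251.19161559  28.67756256]
```

Run:
```python
from h import *
r=pickle.load(open('t2.pkl','rb'));b=cap('top')
for q in(r,b):
    g=cv2.cvtColor(q['pixels'],cv2.COLOR_RGB2GRAY)[196:248,180:244]
    g=cv2.resize(g,(32,20),interpolation=cv2.INTER_AREA)//26
    print('\n'.join(''.join(map(str,x)) for x in g));print()
```

```text
66665332222222223333444445555366
66676665555444433333222222222366
66676666666665555565555544433467
66777776665433333345666666666677
66677776543334554443356766666776
77776665334567764576434667766777
77666653346777776777764466666667
76666533577777777777776456656666
66654433565666666777777546666666
66653334665455445555556645666666
66665336777776666555554433566666
66666336777777777777777643566666
66666435667777777777777654666666
77676534457777777777666656666666
77766653577777777777645566666666
77777665357777777777765677767666
77777766545667777776656777766677
77777776665555666665667767667777
77777777666666666666677777667777
77777777776666666667777777667777

77775432222222233334444455555365
67776665555444433333222222222353
67777777666666555565555544443443
77777777665433333345677766666644
77777777543334554443356777776534
77777765334667774576534677775333
77777653346777776777764467664233
77776633577777777766665356655323
77754433555556666666666446666422
77753334665555444555455545666322
77765336777777666555554433564223
77766436777777777777777643432222
77776535667777777777777654323222
77777634457777777777767643233322
77777653577777777777645532333332
77777765457777777777765323333333
77777766545677777776643233333344
77777776665555666665433333334444
77777777766666666665333333334444
77777777777766667753333333444444
```

Emit:
{"name": "play_rows", "arguments": {
  "translation": [
    [0.0003,-0.0006,0.03],
    [0.0003,-0.0006,0.06],
    [0.0003,-0.0006,0.085],
    [0.0003,-0.0006,0.105],
    [0.0003,-0.0006,0.115],
    [0.0003,-0.0006,0.1176],
    [0.0003,-0.0006,0.1176]
  ],
  "rotation": [
    [0.004,0.0035,0],
    [0.004,0.0035,0],
    [0.004,0.0035,0],
    [0.004,0.0035,0],
    [0.004,0.0035,0],
    [0.004,0.0035,0],
    [0.004,0.0035,0]
  ],
  "gripper": [-0.15,-0.15,-0.15,-0.15,-0.15,-0.15,-0.15]
}}

```text
time_s: 43.6
eef_pos: [419.4, -289.9, 11.9]
ee_rot: [-0.063, 0.934, -0.284, -0.207]
force: [0.4, 0.6, 0.5]
grip_width: 0.574
grip_force: 0.0
```

Emit:
{"name": "play_rows", "arguments": {
  "translation": [
    [0,0,0],
    [0,0,0],
    [0,0,0],
    [0,0,0],
    [0,0,0],
    [0,0,0],
    [0,0,0]
  ],
  "rotation": [
    [0,0,0],
    [0,0,0],
    [0,0,0],
    [0,0,0],
    [0,0,0],
    [0,0,0],
    [0,0,0]
  ],
  "gripper": [0.1,0.2,1,1,1,1,1],
  "force": 118
}}

```text
time_s: 44.48
eef_pos: [419.9, -288.9, 12.0]
ee_rot: [-0.064, 0.934, -0.284, -0.207]
force: [4.4, 7.0, 4.8]
grip_width: 0.364
grip_force: 115.4
```

Run:
```python
from h import *
s,p,Rm=st();print(s['time_s'],p,s['joints'].round(3),s['grip_width'],s['grip_force'],s['force'])
A=p-18*Rm[:,2];print(A,(A-[397.3,-274,28])@[.832,-.555,0])
P0=np.array([419.3,-288.65,11.7]);R0=pose(-33.7,25)
P1=P0+[0,0,200];R1=pose(-33.7,37);Pm=P0+[0,0,60];go(Pm,R0,P0,R0);go(P1,R1,Pm,R0)
P3,R3=rap(45,L=34,up=80);P2=np.array([P3[0],P3[1],230]);R2=pose(-5,37)
go(P2,R2,P1,R1);go(P3,R3,P2,R2);print(P3)
```

```text
44.475 [ 419.88900294 -288.89497464   11.95289295] [-0.791  0.786  1.423 -0.085  1.362  1.406] 0.3640360821416107 115.3619732066953 [4.37217073 7.03377391 4.80655567]
[ 426.19216683 -293.14687068   28.26826929] 34.66479603360898
T [-0.0254, 0.0, -0.0544] R [0.0, 0.0, 0.0] rows>=1.0
T [-0.0592, 0.0, -0.1269] R [-0.0, -0.2094, -0.0] rows>=2.2
T [-0.1415, -0.4018, 0.0837] R [-0.3015, 0.0, -0.4] rows>=6.9
T [0.039, 0.0, 0.0517] R [-0.0, 0.9948, -0.0] rows>=5.3
[506.32930404 136.31633927 165.25889137]
```

Emit:
{"name": "play_rows", "arguments": {
  "translation": [
    [-0.002,0,-0.004],
    [-0.006,0,-0.013],
    [-0.0115,0,-0.0245],
    [-0.017,0,-0.0365],
    [-0.0225,0,-0.048],
    [-0.0254,0,-0.0544],
    [-0.0254,0,-0.0544]
  ],
  "rotation": [
    [0,0,0],
    [0,0,0],
    [0,0,0],
    [0,0,0],
    [0,0,0],
    [0,0,0],
    [0,0,0]
  ],
  "gripper": [1,1,1,1,1,1,1]
}}

```text
time_s: 45.35
eef_pos: [419.2, -289.7, 71.8]
ee_rot: [-0.063, 0.934, -0.284, -0.207]
force: [-0.7, 0.0, -2.7]
grip_width: 0.362
grip_force: 116.2
```

Emit:
{"name": "play_rows", "arguments": {
  "translation": [
    [-0.003,0,-0.006],
    [-0.009,0,-0.019],
    [-0.018,0,-0.038],
    [-0.028,0,-0.06],
    [-0.038,0,-0.082],
    [-0.047,0,-0.102],
    [-0.054,0,-0.116],
    [-0.058,0,-0.124],
    [-0.0592,0,-0.1269],
    [-0.0592,0,-0.1269]
  ],
  "rotation": [
    [0,-0.01,0],
    [0,-0.031,0],
    [0,-0.063,0],
    [0,-0.098,0],
    [0,-0.134,0],
    [0,-0.167,0],
    [0,-0.19,0],
    [0,-0.204,0],
    [0,-0.2094,0],
    [0,-0.2094,0]
  ],
  "gripper": [1,1,1,1,1,1,1,1,1,1]
}}

```text
time_s: 46.6
eef_pos: [419.1, -289.5, 211.1]
ee_rot: [-0.092, 0.907, -0.276, -0.304]
force: [-0.8, 0.1, -2.7]
grip_width: 0.368
grip_force: 116.2
```

Emit:
{"name": "play_rows", "arguments": {
  "translation": [
    [-0.0042,-0.012,0.0025],
    [-0.014,-0.04,0.0084],
    [-0.028,-0.08,0.0167],
    [-0.0467,-0.1326,0.0276],
    [-0.0665,-0.1888,0.0393],
    [-0.0863,-0.245,0.051],
    [-0.106,-0.3013,0.0628],
    [-0.123,-0.3496,0.0728],
    [-0.1358,-0.3857,0.0803],
    [-0.1415,-0.4018,0.0837]
  ],
  "rotation": [
    [-0.009,0,-0.012],
    [-0.03,0,-0.04],
    [-0.06,0,-0.08],
    [-0.0995,0,-0.132],
    [-0.1417,0,-0.188],
    [-0.184,0,-0.244],
    [-0.226,0,-0.3],
    [-0.262,0,-0.348],
    [-0.289,0,-0.384],
    [-0.3015,0,-0.4]
  ],
  "gripper": [1,1,1,1,1,1,1,1,1,1]
}}

```text
time_s: 47.85
eef_pos: [506.7, 137.7, 229.5]
ee_rot: [-0.014, 0.947, -0.041, -0.318]
force: [0.0, -0.9, -1.7]
grip_width: 0.367
grip_force: 116.2
```

Emit:
{"name": "play_rows", "arguments": {
  "translation": [
    [0.001,0,0.0015],
    [0.004,0,0.005],
    [0.008,0,0.0105],
    [0.0125,0,0.0165],
    [0.018,0,0.0235],
    [0.0235,0,0.031],
    [0.0295,0,0.039],
    [0.035,0,0.0465],
    [0.039,0,0.0517],
    [0.039,0,0.0517]
  ],
  "rotation": [
    [0,0.03,0],
    [0,0.1,0],
    [0,0.2,0],
    [0,0.32,0],
    [0,0.46,0],
    [0,0.6,0],
    [0,0.75,0],
    [0,0.89,0],
    [0,0.9948,0],
    [0,0.9948,0]
  ],
  "gripper": [1,1,1,1,1,1,1,1,1,1]
}}

```text
time_s: 49.1
eef_pos: [505.5, 134.1, 164.3]
ee_rot: [0.008, 0.984, -0.045, 0.172]
force: [0.1, 0.4, -1.7]
grip_width: 0.363
grip_force: 116.3
```

Run:
```python
from h import *
s,p,Rm=st();print(s['time_s'],p,Rm.round(3),s['joints'].round(3),s['grip_width'],s['grip_force'],s['force'])
P,Rt=rap(45,L=34.5);print(P);go(P,Rt)
# where do tube closed end appear in wrist view (predict) vs seen dark blob
c=cap('wrist');pickle.dump(c,open('w7.pkl','wb'))
a=cap('scene');pickle.dump(a,open('s7.pkl','wb'))
h=cv2.cvtColor(a['pixels'],cv2.COLOR_RGB2HSV);m=cv2.inRange(h,(12,130,90),(28,255,255))
n,l,stt,ce=cv2.connectedComponentsWithStats(m)
print([(stt[i].tolist(),ce[i].round(1).tolist()) for i in range(1,n) if stt[i,4]>15 and 150<ce[i][0]<380 and 100<ce[i][1]<300])
d=-np.array([Rt[0,0],0,0])
t=np.radians(45);nn=np.array([-.996,.087,0]);dd=nn*.707-np.array([0,0,.707])
A=p-18*Rm[:,2];print('mouth pred px',proj(a,A+34.5*dd),'neck mid',proj(a,A+23.5*dd))
w=cv2.cvtColor(c['pixels'],cv2.COLOR_RGB2GRAY)
X=A-dd*115.5;print('closed px',proj(c,X))
b=cap('top');hh=b['pixels'].astype(int)
for q in ((382,-178,8),(400,-200,8),(360,-150,8)):print(proj(b,q).round(),hh[tuple(proj(b,q).round().astype(int)[::-1])])
pickle.dump(b,open('t7.pkl','wb'))
```

```text
49.1 [505.47906257 134.11771849 164.33859953] [[ 0.937 -0.091  0.337]
 [-0.085 -0.996 -0.032]
 [ 0.339  0.001 -0.941]] [ 0.061  0.223  1.848 -0.079  0.731  1.772] 0.36344288784733436 116.26172627050096 [ 0.12192791  0.35588647 -1.6992496 ]
[506.68151205 136.28552506  85.61244476]
T [-0.0257, -0.0023, 0.0744] R [0.0023, 0.0035, -0.0033] rows>=1.3
[([214, 167, 10, 9, 56], [218.3, 171.3]), ([304, 235, 12, 10, 70], [309.9, 239.3]), ([326, 261, 15, 14, 103], [333.7, 267.4])]
mouth pred px [216.75441664 174.04781651] neck mid [218.2838653 171.2469537]
closed px [249.80067041 -38.8822202 ]
[313. 237.] [185 181 160]
[320. 232.] [186 181 161]
[304. 244.] [186 184 162]
```

Tube neck is where predicted (218,171), and no insulator is on the bench. I'll find the contact height slowly first.

Emit:
{"name": "play_rows", "arguments": {
  "translation": [
    [-0.003,0,0.009],
    [-0.008,0,0.022],
    [-0.014,0,0.038],
    [-0.019,0,0.052],
    [-0.023,0,0.063],
    [-0.0255,0,0.07],
    [-0.026,0,0.0714],
    [-0.0264,0,0.0724],
    [-0.0267,0,0.0733],
    [-0.0267,0,0.0733]
  ],
  "rotation": [
    [0,0,0],
    [0,0,0],
    [0,0,0],
    [0,0,0],
    [0,0,0],
    [0,0,0],
    [0,0,0],
    [0,0,0],
    [0,0,0],
    [0,0,0]
  ],
  "gripper": [1,1,1,1,1,1,1,1,1,1]
}}

```text
time_s: 50.5
eef_pos: [507.3, 135.1, 87.1]
ee_rot: [0.008, 0.984, -0.044, 0.173]
force: [-0.3, -0.2, -1.9]
grip_width: 0.365
grip_force: 116.4
```

Emit:
{"name": "play_rows", "arguments": {
  "translation": [
    [-0.0003,0,0.0009],
    [-0.0007,0,0.0019],
    [-0.001,0,0.0028],
    [-0.001,0,0.0028]
  ],
  "rotation": [
    [0,0,0],
    [0,0,0],
    [0,0,0],
    [0,0,0]
  ],
  "gripper": [1,1,1,1]
}}

```text
time_s: 51.0
eef_pos: [507.1, 135.5, 84.7]
ee_rot: [0.008, 0.984, -0.044, 0.173]
force: [-7.0, 1.1, 6.6]
grip_width: 0.364
grip_force: 118.6
```

Emit:
{"name": "play_rows", "arguments": {
  "translation": [
    [-0.0085,0,-0.0181],
    [-0.019,0,-0.0408],
    [-0.0241,0,-0.0516],
    [-0.0241,0,-0.0516],
    [-0.011,0,-0.0236],
    [0.0021,0,0.0045],
    [0.0021,0,0.0045],
    [-0.0085,0,-0.0181],
    [-0.0127,0,-0.0272],
    [-0.0127,0,-0.0272]
  ],
  "rotation": [
    [0,0,0],
    [0,0,0],
    [0,0,0],
    [0,0,0],
    [0,0,0],
    [0,0,0],
    [0,0,0],
    [0,0,0],
    [0,0,0],
    [0,0,0]
  ],
  "gripper": [1,1,1,1,1,1,1,1,1,1]
}}

```text
time_s: 52.25
eef_pos: [486.2, 137.1, 105.6]
ee_rot: [0.008, 0.984, -0.044, 0.174]
force: [0.6, -0.5, -2.5]
grip_width: 0.364
grip_force: 130.5
```

```bash
cat >> h.py <<'E'
def neck(L=34.5,tilt=45):
    s,p,Rm=st();a=cap('scene')
    h=cv2.cvtColor(a['pixels'],cv2.COLOR_RGB2HSV);m=cv2.inRange(h,(12,130,90),(28,255,255))
    n,l,stt,ce=cv2.connectedComponentsWithStats(m)
    print(s['time_s'],p.round(1),s['joints'].round(2),s['force'].round(1),s['wrist_torque'].round(2))
    print('neck',[(stt[i].tolist(),ce[i].round(1).tolist()) for i in range(1,n) if stt[i,4]>15 and 190<ce[i][0]<250 and 120<ce[i][1]<230])
    A=p-18*Rm[:,2];nn=np.array([-.996,.087,0])
    for t in (25,35,45,55):
        t=np.radians(t);dd=nn*np.cos(t)-np.array([0,0,np.sin(t)]);print(round(np.degrees(t)),proj(a,A+23.5*dd).round(1),'closed',proj(a,A-115.5*dd).round(1))
    return a
E
python3 - <<'E'
from h import *
a=neck()
# dark blob of tube upper end in scene
g=cv2.cvtColor(a['pixels'],cv2.COLOR_RGB2GRAY)
m=(g[100:180,205:275]<75).astype(np.uint8)
print('\n'.join(''.join('#' if x else '.' for x in r) for r in cv2.resize(m,(70,40),interpolation=cv2.INTER_AREA)))
E
```

```text
52.25 [486.2 137.1 105.6] [ 0.07  0.28  1.96 -0.1   0.56  1.81] [ 0.6 -0.5 -2.5] [ 0.02  0.33 -0.04]
neck [([208, 183, 11, 10, 60], [213.2, 187.6])]
25 [213.7 187.5] closed [238.3 161.4]
35 [214.2 188.3] closed [236.2 157.5]
45 [214.8 188.9] closed [233.6 154.3]
55 [215.5 189.3] closed [230.4 151.8]
.......................#####.###.##.....####..........................
......................########...##.....####..........................
.....######........##.#######..####.....####..........................
........####################..##..#.....###...........................
..........######################..#.....##............................
...........########################...................................
.............#################....#...................................
..#.....................##..##....#.......#...........................
.#..........#............#...####.#.......#...........................
#.......######............###.#####.......#...........................
#.....########.............###.####...................................
#.....########....
[... 1340 characters left out ...]
#####.....................#.....##.......####................
################......#..........###.....##.#...####....##............
#############...................##.....#############....####......###.
##############................#.......#####################.....####..
#################....##.....#....##..#....#..######################...
#######################....#.....########.#.#...#...#####..###########
#######################..#.......###############..#.#..#...#########..
.#############..#########........########.########....#.....###..#####
...###########..#######..........#####.##..#######...............#....
.#....###############.............###.#########..#.##.................
```

```bash
cat >> h.py <<'E'
def tubeprof(c):
    p=c['pixels'].astype(int); g=p.mean(2); sat=p.max(2)-p.min(2)
    out=[]
    for v in range(5,260,25):
        m=(g[v]<110)&(sat[v]<22)
        if not m[252]: out.append((v,None,g[v,252].round())); continue
        l=252
        while l>0 and m[l]: l-=1
        r=252
        while r<511 and m[r]: r+=1
        out.append((v,l,r))
    print(out)
def predprof(th,c):
    # widths in wrist image at tube angle th (deg) relative to tool x, for axis points t from grip
    K=cam(c)[0]; M=np.linalg.inv(np.array(c['mount'])); t=np.radians(th); o=[]
    for x in (20,40,60,80,100,115):
        P=M@np.array([x*np.cos(t),0,-18-x*np.sin(t),1]); q=K@P[:3]; o.append((x,int(q[1]/q[2]),int(33*K[0,0]/P[2])))
    return o
E
python3 - <<'E'
from h import *
c=pickle.load(open('w7.pkl','rb'));tubeprof(c)
c2=cap('wrist');tubeprof(c2);pickle.dump(c2,open('w8.pkl','wb'))
for th in (0,10,20,25,30,40):print(th,predprof(th,c))
m=pickle.load(open('m2.pkl','rb'))[0];tubeprof(m)
E
```

```text
[(5, 150, 318), (30, 154, 318), (55, 159, 315), (80, 164, 313), (105, 170, 311), (130, 176, 308), (155, 182, 306), (180, 187, 304), (205, 193, 301), (230, 176, 314), (255, 152, 310)]
[(5, 189, 317), (30, 191, 315), (55, 193, 313), (80, 194, 311), (105, 196, 309), (130, 199, 307), (155, 200, 305), (180, 202, 303), (205, 204, 301), (230, 206, 299), (255, 161, 331)]
0 [(20, 241, 81), (40, 194, 85), (60, 143, 89), (80, 86, 94), (100, 22, 100), (115, -29, 104)]
10 [(20, 245, 83), (40, 202, 89), (60, 151, 97), (80, 91, 105), (100, 20, 116), (115, -43, 125)]
20 [(20, 251, 85), (40, 213, 93), (60, 167, 104), (80, 107, 118), (100, 30, 136), (115, -44, 153)]
25 [(20, 255, 85), (40, 221, 96), (60, 177, 108), (80, 120, 125), (100, 43, 148), (115, -36, 171)]
30 [(20, 259, 86), (40, 229, 97), (60, 189, 112), (80, 136, 132), (100, 61, 160), (115, -20, 191)]
40 [(20, 268, 88), (40, 247, 101), (60, 220, 119), (80, 181, 146), (100, 119, 187), (115, 43, 238)]
[(5, None, np.float64(220.0)), (30, None, np.float64(225.0)), (55, None, np.float64(218.0)), (80, 174, 333), (105, 140, 369), (130, 121, 386), (155, 108, 400), (180, 104, 403), (205, 99, 407), (230, 105, 402), (255, 113, 393)]
```

Wrist profile shows the rap (with the hold) turned the tube about 14° in the fingers. I'll compensate the tilt and rap more crisply, without holding.

```bash
cat >> h.py <<'E'
def rap2(tilt,phi,L=34.5,off=18,s=6,dist=0,lat=0):
    """TCP & R, dist mm away from contact along the tube normal"""
    t=np.radians(tilt); n=np.array([-np.cos(np.radians(5)),np.sin(np.radians(5)),0]); z=np.array([0,0,1.])
    E=np.array([492.8,137.5,70])+lat*np.array([.087,.996,0])
    d=n*np.cos(t)-z*np.sin(t); pr=n*np.sin(t)+z*np.cos(t)
    Rt=pose(-5,-(tilt-phi)); M=E+17.5*pr+s*d
    return M-L*d+off*Rt[:,2]+dist*pr, Rt, (Rt.T@pr)
E
python3 - <<'E'
from h import *
R3=pose(-5,-20);Pc=np.array([506.33,136.32,165.26])+R3@np.array([-26.7-1-12.7,0,73.3+2.8-27.2]);print(Pc)
P,Rt,pr=rap2(42,15,dist=58);print(P,pr)
go(P,Rt,Pc,R3)
E
```

```text
[485.17202316 138.17108312 105.49141705]
[471.71264601 139.34490442 129.13953917] [-2.58819045e-01 -6.93889390e-18 -9.65925826e-01]
T [-0.0046, 0.0, -0.0268] R [0.0, 0.1222, 0.0] rows>=0.7
```

Emit:
{"name": "play_rows", "arguments": {
  "translation": [
    [-0.0023,0,-0.0134],
    [-0.0046,0,-0.0268],
    [-0.0046,0,-0.0268],
    [-0.0046,0,-0.0268]
  ],
  "rotation": [
    [0,0.061,0],
    [0,0.1222,0],
    [0,0.1222,0],
    [0,0.1222,0]
  ],
  "gripper": [1,1,1,1]
}}

```text
time_s: 52.85
eef_pos: [473.1, 138.1, 128.4]
ee_rot: [0.011, 0.972, -0.044, 0.232]
force: [0.3, 0.4, -2.0]
grip_width: 0.362
grip_force: 130.5
```

Emit:
{"name": "play_rows", "arguments": {
  "translation": [
    [0.0075,0,0.028],
    [0.0158,0,0.059],
    [0.0075,0,0.028],
    [0,0,0],
    [0,0,0]
  ],
  "rotation": [
    [0,0,0],
    [0,0,0],
    [0,0,0],
    [0,0,0],
    [0,0,0]
  ],
  "gripper": [1,1,1,1,1]
}}

```text
time_s: 53.48
eef_pos: [473.2, 138.3, 129.5]
ee_rot: [0.01, 0.971, -0.044, 0.234]
force: [1.2, -0.2, -2.6]
grip_width: 0.365
grip_force: 133.7
```

Run:
```python
from h import *
c=cap('wrist');tubeprof(c);s,p,Rm=st();print(s['time_s'],p,s['joints'].round(2),s['force'])
for th in (0,5,10,15):print(th,predprof(th,c))
```

```text
[(5, 192, 314), (30, 193, 313), (55, 195, 311), (80, 196, 309), (105, 198, 307), (130, 200, 306), (155, 202, 304), (180, 203, 302), (205, 205, 300), (230, 206, 299), (255, 180, 311)]
53.525 [473.34385354 138.17264833 128.77503828] [ 0.09  0.19  2.05 -0.19  0.45  1.9 ] [ 0.8392919   1.25455303 -1.81246733]
0 [(20, 241, 81), (40, 194, 85), (60, 143, 89), (80, 86, 94), (100, 23, 100), (115, -29, 104)]
5 [(20, 243, 82), (40, 198, 87), (60, 147, 93), (80, 88, 100), (100, 20, 107), (115, -37, 114)]
10 [(20, 246, 83), (40, 202, 89), (60, 152, 97), (80, 92, 105), (100, 20, 116), (115, -42, 125)]
15 [(20, 249, 84), (40, 208, 91), (60, 158, 100), (80, 98, 112), (100, 24, 125), (115, -45, 138)]
```

Emit:
{"name": "play_rows", "arguments": {
  "translation": [
    [0.0075,0,0.028],
    [0.0158,0,0.059],
    [0.0075,0,0.028],
    [0,0,0],
    [0,0,0],
    [0.0075,0,0.028],
    [0.016,0,0.0597],
    [0.0075,0,0.028],
    [0,0,0],
    [0,0,0]
  ],
  "rotation": [
    [0,0,0],
    [0,0,0],
    [0,0,0],
    [0,0,0],
    [0,0,0],
    [0,0,0],
    [0,0,0],
    [0,0,0],
    [0,0,0],
    [0,0,0]
  ],
  "gripper": [1,1,1,1,1,1,1,1,1,1]
}}

```text
time_s: 54.78
eef_pos: [473.4, 138.2, 128.7]
ee_rot: [0.011, 0.971, -0.044, 0.233]
force: [0.1, -0.7, -2.4]
grip_width: 0.362
grip_force: 136.1
```

Run:
```python
from h import *
c=cap('wrist');tubeprof(c);s,p,Rm=st();print(s['time_s'],p,s['joints'].round(2),s['force'],s['grip_width'])
a=cap('scene');r=pickle.load(open('s7.pkl','rb'))
for n,q in(('s7',r),('now',a)):
    g=cv2.cvtColor(q['pixels'],cv2.COLOR_RGB2GRAY)[170:232,180:236]
    print(n);print('\n'.join(''.join(str(min(9,x//26)) for x in rr) for rr in g[::2]))
pickle.dump(a,open('s8.pkl','wb'))
```

```text
[(5, 193, 311), (30, 194, 310), (55, 195, 308), (80, 197, 307), (105, 199, 305), (130, 200, 304), (155, 202, 303), (180, 203, 301), (205, 205, 300), (230, 207, 298), (255, 179, 311)]
54.825 [473.51042459 138.06689305 128.15244654] [ 0.09  0.19  2.05 -0.19  0.45  1.9 ] [ 0.75561388 -0.34762684 -3.19210167] 0.35829775262757446
s7
33333333333333344445422322222222223333333333333348888888
33333333333333345444443332334333243333333333433333488888
44443333333444444456765334444333344433333334333322388888
54544445688833354333334445433333457654433343454325888888
55667888888822342222222233233455454343333344444453488888
88888888888883343344432222224444333333333333333344766666
88888888885545356654332222223444432333222224347666666666
55688888888855444434443222222333333222244766666666666666
55455444444668745888885544442222224476666666666666666664
44445554444444445588888888888887866666666677666655533344
44543455555454333488888888776644444456677666655333334444
34433488884333333333347788633344444444433333333334444577
33334453444333346888754433333333333333333333334444446666
88844444444334888888888887534
[... 2067 characters left out ...]
4445433343223444
88888844444444444555554555555444445554554445333343323444
88888864444444444455554454445455555544434544333344444444
88888884444444444455565555445555544454434443333343344444
88888886444444444456744455555554444654444444433333334334
88888877444444444444444544444444444444343445555887443333
88885555444444444444444444444444444443333445555588888774
85555444444444444444444444444444444445434445555568888888
44444444444444444444444444444444444444444445555688888888
44444444444444444444444444444444444444444756688888888888
44444444444444444444444444444444444444445568888888888888
44444444444444444444444444444444444455568888888888888888
44444444444444444444444444444445668888888888888888888888
```

```bash
cat >> h.py <<'E'
def favg(n=12):
    F=[]
    for i in range(n): F.append(ctrl.sense()['force'].copy()); vision.capture('wrist')
    F=np.array(F);print('F avg',F.mean(0).round(2),'+-',(F.std(0)/n**.5).round(2))
E
python3 - <<'E'
from h import *
favg()
P0,R0,_=rap2(42,15,dist=58)
P,Rt,pr=rap2(42,10,dist=58);go(P,Rt,P0,R0);print(P,pr)
E
```

```text
F avg [-0.13  0.1  -2.19] +- [0.12 0.17 0.08]
T [0.0016, -0.0, -0.0001] R [0.0, 0.0873, 0.0] rows>=0.5
[473.07416299 139.22578712 129.91279087] [-1.73648178e-01 -6.93889390e-18 -9.84807753e-01]
```

Emit:
{"name": "play_rows", "arguments": {
  "translation": [
    [0.0016,0,0],
    [0.0016,0,0],
    [0.0016,0,0]
  ],
  "rotation": [
    [0,0.0873,0],
    [0,0.0873,0],
    [0,0.0873,0]
  ],
  "gripper": [1,1,1]
}}

```text
time_s: 55.85
eef_pos: [474.4, 138.0, 129.7]
ee_rot: [0.013, 0.96, -0.043, 0.275]
force: [0.8, -0.0, -2.0]
grip_width: 0.363
grip_force: 136.0
```

Emit:
{"name": "play_rows", "arguments": {
  "translation": [
    [0.005,0,0.0285],
    [0.0107,0,0.0605],
    [0.005,0,0.0285],
    [0,0,0],
    [0,0,0],
    [0.005,0,0.0285],
    [0.0107,0,0.0605],
    [0.005,0,0.0285],
    [0,0,0],
    [0,0,0]
  ],
  "rotation": [
    [0,0,0],
    [0,0,0],
    [0,0,0],
    [0,0,0],
    [0,0,0],
    [0,0,0],
    [0,0,0],
    [0,0,0],
    [0,0,0],
    [0,0,0]
  ],
  "gripper": [1,1,1,1,1,1,1,1,1,1]
}}

```text
time_s: 57.1
eef_pos: [474.7, 138.1, 130.2]
ee_rot: [0.012, 0.96, -0.043, 0.276]
force: [0.5, -0.1, -2.7]
grip_width: 0.362
grip_force: 137.5
```

Run:
```python
from h import *
favg()
c=cap('wrist');tubeprof(c);s,p,Rm=st();print(s['time_s'],p,s['joints'].round(2))
a=cap('scene');r=pickle.load(open('s8.pkl','rb'))
d=np.abs(a['pixels'].astype(int)-r['pixels']).max(2);m=(d>50).astype(np.uint8)
n,l,stt,ce=cv2.connectedComponentsWithStats(m)
print([(stt[i].tolist(),ce[i].round().tolist()) for i in range(1,n) if stt[i,4]>6])
```

```text
F avg [-0.1   0.07 -2.5 ] +- [0.11 0.17 0.12]
[(5, 195, 310), (30, 197, 309), (55, 198, 307), (80, 199, 306), (105, 200, 305), (130, 202, 303), (155, 203, 302), (180, 204, 301), (205, 206, 299), (230, 207, 298), (255, 201, 305)]
57.75 [474.14633133 138.04370968 129.45785042] [ 0.1   0.17  2.1  -0.31  0.33  2.03]
[([27, 0, 3, 6, 7], [28.0, 2.0]), ([74, 0, 4, 14, 42], [75.0, 6.0]), ([119, 2, 8, 25, 75], [123.0, 14.0]), ([121, 33, 3, 6, 11], [122.0, 36.0]), ([125, 32, 3, 6, 13], [126.0, 34.0]), ([131, 39, 6, 8, 20], [133.0, 42.0]), ([66, 49, 3, 6, 16], [67.0, 52.0]), ([159, 78, 8, 4, 20], [162.0, 80.0]), ([106, 85, 11, 11, 21], [112.0, 91.0]), ([166, 90, 12, 15, 69], [170.0, 96.0]), ([67, 93, 3, 16, 43], [68.0, 100.0]), ([193, 101, 7, 5, 22], [196.0, 103.0]), ([23, 103, 6, 50, 105], [26.0, 126.0]), ([204, 117, 6, 8, 36], [207.0, 120.0]), ([134, 119, 12, 5, 27], [139.0, 121.0]), ([203, 136, 12, 25, 75], [209.0, 147.0]), ([179, 149, 21, 23, 73], [188.0, 158.0]), ([189, 150, 8, 4, 9], [193.0, 151.0]), ([228, 156, 9, 13, 18], [232.0, 162.0]), ([210, 162, 10, 6, 25], [214.0, 164.0]), ([71, 172, 2, 5, 7], [72.0, 174.0]), ([28, 183, 5, 9, 16], [30.0, 187.0]), ([171, 220, 10, 8, 14], [175.0, 224.0])]
```

Emit:
{"name": "play_rows", "arguments": {
  "translation": [
    [0.005,0,0.0285]
  ],
  "rotation": [
    [0,0,0]
  ],
  "gripper": [1]
}}

```text
time_s: 57.92
eef_pos: [494.0, 136.7, 109.1]
ee_rot: [0.012, 0.96, -0.043, 0.277]
force: [0.9, 0.1, -2.3]
grip_width: 0.363
grip_force: 137.6
```

Emit:
{"name": "play_rows", "arguments": {
  "translation": [
    [0.0057,0,0.032]
  ],
  "rotation": [
    [0,0,0]
  ],
  "gripper": [1]
}}

```text
time_s: 58.05
eef_pos: [515.8, 134.5, 83.7]
ee_rot: [0.012, 0.96, -0.043, 0.276]
force: [0.6, -0.4, -2.3]
grip_width: 0.362
grip_force: 137.6
```

Emit:
{"name": "play_rows", "arguments": {
  "translation": [
    [-0.0054,0,-0.0305]
  ],
  "rotation": [
    [0,0,0]
  ],
  "gripper": [1]
}}

```text
time_s: 58.18
eef_pos: [493.8, 135.5, 101.9]
ee_rot: [0.013, 0.962, -0.044, 0.27]
force: [-0.1, -0.4, -0.2]
grip_width: 0.368
grip_force: 137.2
```

Emit:
{"name": "play_rows", "arguments": {
  "translation": [
    [-0.0053,0,-0.03],
    [-0.0053,0,-0.03]
  ],
  "rotation": [
    [0,0,0],
    [0,0,0]
  ],
  "gripper": [1,1]
}}

```text
time_s: 58.42
eef_pos: [474.2, 138.4, 130.7]
ee_rot: [0.012, 0.96, -0.043, 0.276]
force: [0.3, -0.4, -2.9]
grip_width: 0.364
grip_force: 137.6
```

Emit:
{"name": "play_rows", "arguments": {
  "translation": [
    [0.0056,0,0.032],
    [0.0115,0,0.065]
  ],
  "rotation": [
    [0,0,0],
    [0,0,0]
  ],
  "gripper": [1,1]
}}

```text
time_s: 58.68
eef_pos: [519.4, 134.1, 79.7]
ee_rot: [0.012, 0.96, -0.043, 0.276]
force: [-10.6, -2.2, 35.4]
grip_width: 0.364
grip_force: 144.2
```

Emit:
{"name": "play_rows", "arguments": {
  "translation": [
    [-0.0059,0,-0.033],
    [-0.0115,0,-0.065],
    [-0.0115,0,-0.065]
  ],
  "rotation": [
    [0,0,0],
    [0,0,0],
    [0,0,0]
  ],
  "gripper": [1,1,1]
}}

```text
time_s: 59.05
eef_pos: [474.5, 138.2, 130.2]
ee_rot: [0.012, 0.96, -0.043, 0.276]
force: [1.6, 0.1, -2.4]
grip_width: 0.361
grip_force: 144.0
```

Run:
```python
from h import *
favg(8)
c=cap('wrist');tubeprof(c)
```

```text
F avg [ 0.11  0.03 -2.28] +- [0.25 0.12 0.19]
[(5, 200, 305), (30, 201, 304), (55, 202, 303), (80, 202, 302), (105, 203, 301), (130, 204, 301), (155, 205, 300), (180, 206, 299), (205, 207, 298), (230, 208, 297), (255, 200, 305)]
```

The solid rap registered at 35 N, but the tube has turned almost square to the tool. I'll reset the in-hand angle by pressing the closed end on the block top, mouth up.

Run:
```python
from h import *
P0,R0,_=rap2(42,10,dist=58)
R1=pose(-5,0);P1=np.array([490,137.8,230.]);go(P1,R1,P0,R0)
R2=pose(-5,35);A=np.array([498,137.,168]);P2=A+18*R2[:,2];print(P2);go(P2,R2,P1,R1)
go(P2-[0,0,68],R2,P2,R2)
print((R2.T@[0,0,1]).round(3))
```

```text
T [0.0674, -0.0001, -0.0759] R [-0.0, -0.5585, -0.0] rows>=3.0
[487.71491151 137.89982865 153.2552632 ]
T [-0.0023, 0.0001, 0.0767] R [-0.0, -0.6109, -0.0] rows>=3.3
T [0.039, 0.0, 0.0557] R [0.0, 0.0, 0.0] rows>=1.1
[-0.574  0.    -0.819]
```

Emit:
{"name": "play_rows", "arguments": {
  "translation": [
    [0.007,0,-0.008],
    [0.02,0,-0.023],
    [0.035,0,-0.039],
    [0.049,0,-0.055],
    [0.06,0,-0.068],
    [0.0674,0,-0.0759],
    [0.0674,0,-0.0759]
  ],
  "rotation": [
    [0,-0.056,0],
    [0,-0.168,0],
    [0,-0.29,0],
    [0,-0.4,0],
    [0,-0.5,0],
    [0,-0.5585,0],
    [0,-0.5585,0]
  ],
  "gripper": [1,1,1,1,1,1,1]
}}

```text
time_s: 60.38
eef_pos: [491.9, 136.4, 229.5]
ee_rot: [0.0, 0.999, -0.045, 0.0]
force: [-1.1, 1.3, -2.3]
grip_width: 0.363
grip_force: 143.8
```

Emit:
{"name": "play_rows", "arguments": {
  "translation": [
    [0,0,0.007],
    [-0.0005,0,0.02],
    [-0.001,0,0.036],
    [-0.0016,0,0.052],
    [-0.002,0,0.066],
    [-0.0023,0,0.0767],
    [-0.0023,0,0.0767]
  ],
  "rotation": [
    [0,-0.06,0],
    [0,-0.17,0],
    [0,-0.3,0],
    [0,-0.42,0],
    [0,-0.53,0],
    [0,-0.6109,0],
    [0,-0.6109,0]
  ],
  "gripper": [1,1,1,1,1,1,1]
}}

```text
time_s: 61.25
eef_pos: [488.3, 136.7, 150.8]
ee_rot: [-0.013, 0.952, -0.043, -0.302]
force: [-1.3, 0.6, -2.6]
grip_width: 0.36
grip_force: 143.8
```

Emit:
{"name": "play_rows", "arguments": {
  "translation": [
    [0.003,0,0.0043],
    [0.0075,0,0.0107],
    [0.012,0,0.0171],
    [0.0165,0,0.0236],
    [0.021,0,0.03],
    [0.0255,0,0.0364],
    [0.03,0,0.0428],
    [0.0345,0,0.0493],
    [0.039,0,0.0557],
    [0.039,0,0.0557]
  ],
  "rotation": [
    [0,0,0],
    [0,0,0],
    [0,0,0],
    [0,0,0],
    [0,0,0],
    [0,0,0],
    [0,0,0],
    [0,0,0],
    [0,0,0],
    [0,0,0]
  ],
  "gripper": [1,1,1,1,1,1,1,1,1,1]
}}

```text
time_s: 62.5
eef_pos: [489.3, 136.9, 85.4]
ee_rot: [-0.014, 0.953, -0.043, -0.299]
force: [0.6, 0.9, 5.0]
grip_width: 0.357
grip_force: 155.2
```

Run:
```python
from h import *
s,p,Rm=st();print(s['time_s'],p,s['joints'].round(2),s['force'])
c=cap('wrist');tubeprof(c)
for th in (20,25,30,35):print(th,predprof(th,c))
b=potcheck()
R2=pose(-5,35);P2=np.array([487.7,137.9,153.26]);Pd=P2-[0,0,68]
R1=pose(-5,0);P1=np.array([490,137.8,230.]);go(P1,R1,Pd,R2)
```

```text
62.5 [489.28096424 136.85795508  85.38062853] [0.01 0.77 1.3  0.06 1.68 1.66] [0.60436747 0.90646043 4.98272444]
[(5, 0, 506), (30, 3, 494), (55, 21, 482), (80, 38, 469), (105, 55, 451), (130, 49, 445), (155, 63, 427), (180, 97, 396), (205, 138, 390), (230, 192, 308), (255, 173, 338)]
20 [(20, 249, 85), (40, 211, 94), (60, 164, 105), (80, 104, 119), (100, 26, 137), (115, -50, 155)]
25 [(20, 253, 86), (40, 218, 96), (60, 174, 109), (80, 116, 126), (100, 37, 149), (115, -42, 172)]
30 [(20, 257, 87), (40, 226, 98), (60, 186, 113), (80, 133, 133), (100, 55, 161), (115, -27, 193)]
35 [(20, 261, 87), (40, 235, 100), (60, 201, 117), (80, 153, 140), (100, 80, 175), (115, -2, 216)]
potcheck [(np.uint64(608), np.float64(50.5), np.float64(34.4)), (np.uint64(0), np.float64(nan), np.float64(nan))] diff 58.2
T [-0.0811, -0.0001, -0.1199] R [0.0, 0.6109, 0.0] rows>=3.3h.py:57: RuntimeWarning: Mean of empty slice.
  ys,xs=np.nonzero(m); out.append((m.sum(),xs.mean().round(1),ys.mean().round(1)))
  ret = ret.dtype.type(ret / rcount)
```

Emit:
{"name": "play_rows", "arguments": {
  "translation": [
    [-0.008,0,-0.012],
    [-0.025,0,-0.037],
    [-0.042,0,-0.062],
    [-0.058,0,-0.086],
    [-0.072,0,-0.107],
    [-0.0811,0,-0.1199],
    [-0.0811,0,-0.1199],
    [-0.0811,0,-0.1199]
  ],
  "rotation": [
    [0,0,0],
    [0,0.1,0],
    [0,0.23,0],
    [0,0.37,0],
    [0,0.51,0],
    [0,0.6109,0],
    [0,0.6109,0],
    [0,0.6109,0]
  ],
  "gripper": [1,1,1,1,1,1,1,1]
}}

```text
time_s: 63.6
eef_pos: [490.8, 136.4, 228.8]
ee_rot: [0.0, 0.999, -0.045, -0.002]
force: [0.5, 0.1, -2.7]
grip_width: 0.363
grip_force: 153.7
```

Run:
```python
from h import *
c=cap('wrist');tubeprof(c)
R1=pose(-5,0);P1=np.array([490,137.8,230.])
for phi in (25,28,30):
    P,Rt,pr=rap2(47,phi,s=7,dist=60);print(phi,P,pr.round(3));go(P,Rt,P1,R1)
```

```text
[(5, 167, 340), (30, 168, 338), (55, 172, 334), (80, 160, 330), (105, 157, 326), (130, 160, 322), (155, 164, 319), (180, 192, 314), (205, 194, 310), (230, 192, 313), (255, 183, 318)]
25 [461.73661878 140.21769371 126.27779032] [-0.423  0.    -0.906]
T [-0.0284, 0.0001, 0.1037] R [0.0, 0.384, -0.0] rows>=2.1
28 [460.85728579 140.29462538 125.94776534] [-0.469  0.    -0.883]
T [-0.0292, 0.0001, 0.1041] R [-0.0, 0.3316, -0.0] rows>=1.8
30 [460.2620235  140.34670408 125.75361409] [-0.5    0.    -0.866]
T [-0.0298, 0.0001, 0.1042] R [0.0, 0.2967, -0.0] rows>=1.7
```

Emit:
{"name": "play_rows", "arguments": {
  "translation": [
    [-0.005,0,0.016],
    [-0.0135,0,0.047],
    [-0.022,0,0.077],
    [-0.0275,0,0.096],
    [-0.0298,0,0.1042],
    [-0.0298,0,0.1042],
    [-0.0298,0,0.1042]
  ],
  "rotation": [
    [0,0.05,0],
    [0,0.13,0],
    [0,0.22,0],
    [0,0.275,0],
    [0,0.2967,0],
    [0,0.2967,0],
    [0,0.2967,0]
  ],
  "gripper": [1,1,1,1,1,1,1]
}}

```text
time_s: 64.53
eef_pos: [461.8, 139.1, 125.4]
ee_rot: [0.007, 0.988, -0.045, 0.147]
force: [-0.1, 0.7, -2.7]
grip_width: 0.363
grip_force: 153.7
```

Emit:
{"name": "play_rows", "arguments": {
  "translation": [
    [0.0155,0,0.027],
    [0.0315,0,0.0545]
  ],
  "rotation": [
    [0,0,0],
    [0,0,0]
  ],
  "gripper": [1,1]
}}

```text
time_s: 64.78
eef_pos: [508.5, 135.0, 82.5]
ee_rot: [0.007, 0.988, -0.045, 0.148]
force: [0.4, 0.7, -1.5]
grip_width: 0.361
grip_force: 153.9
```

Emit:
{"name": "play_rows", "arguments": {
  "translation": [
    [-0.016,0,-0.0275],
    [-0.0315,0,-0.0545],
    [-0.0315,0,-0.0545]
  ],
  "rotation": [
    [0,0,0],
    [0,0,0],
    [0,0,0]
  ],
  "gripper": [1,1,1]
}}

```text
time_s: 65.15
eef_pos: [461.7, 139.4, 126.9]
ee_rot: [0.007, 0.988, -0.044, 0.148]
force: [0.0, 0.0, -3.3]
grip_width: 0.363
grip_force: 153.9
```

Run:
```python
from h import *
favg(8)
c=cap('wrist');tubeprof(c)
```

```text
F avg [-0.2  -0.08 -2.77] +- [0.17 0.16 0.17]
[(5, 167, 340), (30, 168, 338), (55, 172, 334), (80, 176, 330), (105, 180, 326), (130, 184, 322), (155, 188, 318), (180, 192, 314), (205, 196, 310), (230, 197, 324), (255, 193, 328)]
```

Emit:
{"name": "play_rows", "arguments": {
  "translation": [
    [0.0175,0,0.0305],
    [0.035,0,0.0605]
  ],
  "rotation": [
    [0,0,0],
    [0,0,0]
  ],
  "gripper": [1,1]
}}

```text
time_s: 65.85
eef_pos: [513.1, 134.6, 77.4]
ee_rot: [0.007, 0.988, -0.044, 0.148]
force: [-13.9, -1.4, 36.7]
grip_width: 0.363
grip_force: 161.1
```

Emit:
{"name": "play_rows", "arguments": {
  "translation": [
    [-0.0175,0,-0.0305],
    [-0.035,0,-0.0605],
    [-0.035,0,-0.0605]
  ],
  "rotation": [
    [0,0,0],
    [0,0,0],
    [0,0,0]
  ],
  "gripper": [1,1,1]
}}

```text
time_s: 66.22
eef_pos: [461.1, 139.5, 126.5]
ee_rot: [0.007, 0.988, -0.044, 0.148]
force: [0.3, 0.9, -2.8]
grip_width: 0.363
grip_force: 157.6
```

Run:
```python
from h import *
favg(8)
c=cap('wrist');tubeprof(c)
```

```text
F avg [-0.04 -0.   -2.07] +- [0.16 0.18 0.23]
[(5, 178, 328), (30, 180, 326), (55, 183, 323), (80, 186, 320), (105, 189, 317), (130, 191, 314), (155, 194, 312), (180, 197, 309), (205, 199, 306), (230, 164, 324), (255, 193, 330)]
```

Run:
```python
from h import *
favg(20)
P0,R0,_=rap2(47,30,s=7,dist=60);P,Rt,pr=rap2(47,24,s=7,dist=60);go(P,Rt,P0,R0);print(pr)
```

```text
F avg [ 0.13 -0.07 -2.27] +- [0.09 0.1  0.1 ]
T [0.0019, 0.0, -0.0001] R [-0.0, 0.1047, -0.0] rows>=0.6
[-0.40673664  0.         -0.91354546]
```

Emit:
{"name": "play_rows", "arguments": {
  "translation": [
    [0.0019,0,0],
    [0.0019,0,0],
    [0.0019,0,0]
  ],
  "rotation": [
    [0,0.1047,0],
    [0,0.1047,0],
    [0,0.1047,0]
  ],
  "gripper": [1,1,1]
}}

```text
time_s: 68.05
eef_pos: [463.4, 139.1, 126.2]
ee_rot: [0.009, 0.979, -0.044, 0.198]
force: [-0.0, 0.4, -3.0]
grip_width: 0.359
grip_force: 157.5
```

Emit:
{"name": "play_rows", "arguments": {
  "translation": [
    [0.0142,0,0.032],
    [0.0285,0,0.064]
  ],
  "rotation": [
    [0,0,0],
    [0,0,0]
  ],
  "gripper": [1,1]
}}

```text
time_s: 68.3
eef_pos: [515.5, 134.3, 78.0]
ee_rot: [0.009, 0.979, -0.044, 0.199]
force: [-16.7, 2.3, 32.0]
grip_width: 0.362
grip_force: 164.0
```

Emit:
{"name": "play_rows", "arguments": {
  "translation": [
    [-0.0142,0,-0.032],
    [-0.0285,0,-0.064],
    [-0.0285,0,-0.064]
  ],
  "rotation": [
    [0,0,0],
    [0,0,0],
    [0,0,0]
  ],
  "gripper": [1,1,1]
}}

```text
time_s: 68.68
eef_pos: [463.3, 139.3, 127.4]
ee_rot: [0.009, 0.979, -0.044, 0.2]
force: [0.0, -0.6, -2.8]
grip_width: 0.361
grip_force: 161.4
```

Run:
```python
from h import *
favg(16)
c=cap('wrist');tubeprof(c)
```

```text
F avg [-0.08  0.08 -2.19] +- [0.15 0.11 0.15]
[(5, 184, 323), (30, 186, 321), (55, 188, 319), (80, 190, 316), (105, 192, 314), (130, 195, 312), (155, 197, 309), (180, 199, 307), (205, 136, 353), (230, 203, 302), (255, 183, 325)]
```

Emit:
{"name": "play_rows", "arguments": {
  "translation": [
    [0.0013,0,0],
    [0.0013,0,0],
    [0.0013,0,0]
  ],
  "rotation": [
    [0,0.075,0],
    [0,0.075,0],
    [0,0.075,0]
  ],
  "gripper": [1,1,1]
}}

```text
time_s: 69.9
eef_pos: [464.5, 138.9, 126.7]
ee_rot: [0.011, 0.971, -0.044, 0.235]
force: [-0.5, 0.1, -2.4]
grip_width: 0.36
grip_force: 161.2
```

Emit:
{"name": "play_rows", "arguments": {
  "translation": [
    [0.012,0,0.033],
    [0.024,0,0.066]
  ],
  "rotation": [
    [0,0,0],
    [0,0,0]
  ],
  "gripper": [1,1]
}}

```text
time_s: 70.15
eef_pos: [517.0, 134.2, 78.7]
ee_rot: [0.011, 0.971, -0.044, 0.236]
force: [0.5, -0.1, -2.1]
grip_width: 0.355
grip_force: 161.4
```

Emit:
{"name": "play_rows", "arguments": {
  "translation": [
    [-0.012,0,-0.033],
    [-0.024,0,-0.066],
    [-0.024,0,-0.066]
  ],
  "rotation": [
    [0,0,0],
    [0,0,0],
    [0,0.07,0]
  ],
  "gripper": [1,1,1]
}}

```text
time_s: 70.53
eef_pos: [465.1, 139.1, 128.6]
ee_rot: [0.012, 0.961, -0.043, 0.271]
force: [0.8, -0.4, -2.2]
grip_width: 0.365
grip_force: 164.3
```

Run:
```python
from h import *
favg(12)
s,p,Rm=st();print(s['time_s'],p,s['joints'].round(2))
c=cap('wrist');tubeprof(c);pickle.dump(c,open('w9.pkl','wb'))
a=cap('scene');pickle.dump(a,open('s9.pkl','wb'))
for f in ('s8','s9'):
    q=pickle.load(open(f+'.pkl','rb'))['pixels'][168:216,182:224].astype(int)
    print(f, 'white px',[(int(y)+168,int(x)+182) for y,x in zip(*np.nonzero((q.min(2)>185)))][:0], (q.min(2)>185).sum())
```

```text
F avg [ 0.11  0.01 -2.49] +- [0.23 0.11 0.23]
71.125 [464.40736868 138.89483284 126.39792546] [ 0.1   0.16  2.12 -0.31  0.33  2.03]
[(5, 186, 320), (30, 188, 318), (55, 190, 316), (80, 192, 314), (105, 194, 312), (130, 196, 310), (155, 198, 308), (180, 200, 306), (205, 202, 304), (230, 203, 302), (255, 201, 305)]
s8 white px [] 278
s9 white px [] 268
```

Emit:
{"name": "play_rows", "arguments": {
  "translation": [
    [0.0112,0,0.0342],
    [0.0223,0,0.0684]
  ],
  "rotation": [
    [0,0,0],
    [0,0,0]
  ],
  "gripper": [1,1]
}}

```text
time_s: 71.47
eef_pos: [519.6, 134.1, 79.3]
ee_rot: [0.012, 0.962, -0.043, 0.27]
force: [-16.8, 1.1, 24.5]
grip_width: 0.366
grip_force: 169.5
```

Emit:
{"name": "play_rows", "arguments": {
  "translation": [
    [-0.0112,0,-0.0342],
    [-0.0223,0,-0.0684],
    [-0.0223,0,-0.0684]
  ],
  "rotation": [
    [0,0,0],
    [0,0,0],
    [0,0,0]
  ],
  "gripper": [1,1,1]
}}

```text
time_s: 71.85
eef_pos: [463.9, 139.3, 127.6]
ee_rot: [0.012, 0.962, -0.043, 0.27]
force: [0.7, 0.7, -2.4]
grip_width: 0.365
grip_force: 168.7
```

Emit:
{"name": "play_rows", "arguments": {
  "translation": [
    [0.0113,0,0.0347],
    [0.0226,0,0.0694]
  ],
  "rotation": [
    [0,0,0],
    [0,0,0]
  ],
  "gripper": [1,1]
}}

```text
time_s: 72.1
eef_pos: [520.8, 133.9, 78.2]
ee_rot: [0.012, 0.962, -0.043, 0.27]
force: [0.3, -0.4, -1.3]
grip_width: 0.363
grip_force: 168.8
```

Emit:
{"name": "play_rows", "arguments": {
  "translation": [
    [-0.0113,0,-0.0347],
    [-0.0226,0,-0.0694],
    [-0.0226,0,-0.0694],
    [-0.0226,0,-0.0694]
  ],
  "rotation": [
    [0,0,0],
    [0,0,0],
    [0,0.06,0],
    [0,0.06,0]
  ],
  "gripper": [1,1,1,1]
}}

```text
time_s: 72.6
eef_pos: [464.0, 138.9, 125.9]
ee_rot: [0.014, 0.954, -0.043, 0.297]
force: [0.6, -0.6, -2.4]
grip_width: 0.361
grip_force: 171.2
```

Run:
```python
from h import *
favg(12)
s,p,Rm=st();print(s['time_s'],p,s['joints'].round(2),Rm.round(3))
c=cap('wrist');tubeprof(c)
for th in (0,5,10,15):print(th,predprof(th,c)[2:5])
```

```text
F avg [ 0.18 -0.05 -2.37] +- [0.13 0.08 0.11]
73.2 [464.34162627 138.95756223 126.45614354] [ 0.11  0.16  2.16 -0.46  0.25  2.19] [[ 0.819 -0.09   0.567]
 [-0.074 -0.996 -0.051]
 [ 0.569  0.    -0.822]]
[(5, 194, 313), (30, 195, 312), (55, 196, 311), (80, 197, 309), (105, 199, 308), (130, 200, 307), (155, 201, 305), (180, 202, 304), (205, 204, 302), (230, 141, 358), (255, 201, 305)]
0 [(60, 144, 89), (80, 87, 94), (100, 23, 100)]
5 [(60, 147, 93), (80, 88, 100), (100, 21, 107)]
10 [(60, 152, 97), (80, 92, 105), (100, 21, 116)]
15 [(60, 159, 100), (80, 99, 112), (100, 24, 125)]
```

Run:
```python
from h import *
s,p,Rm=st()
P1=np.array([490,137.8,230.]);R1=pose(-5,10);go(P1,R1)
A=np.array([429.5,-295.3,28.3]);R3=pose(-33.7,10.5);Pp=A+18*R3[:,2];print(Pp)
R2=pose(-33.7,20);P2=Pp+[0,0,190];go(P2,R2,P1,R1)
go(Pp+[0,0,4],R3,P2,R2)
```

```text
T [0.08, -0.0011, -0.0705] R [0.0009, -0.7802, -0.0026] rows>=4.2
[ 426.77099126 -293.47997742   10.60141166]
T [-0.0199, 0.4351, 0.0334] R [0.1298, -0.1709, 0.4844] rows>=7.0
T [0.0636, 0.0, 0.1748] R [0.0, 0.1658, 0.0] rows>=3.0
```

Emit:
{"name": "play_rows", "arguments": {
  "translation": [
    [0.004,0,-0.0035],
    [0.014,0,-0.012],
    [0.028,0,-0.025],
    [0.044,0,-0.039],
    [0.06,0,-0.053],
    [0.072,0,-0.063],
    [0.08,-0.001,-0.0705],
    [0.08,-0.001,-0.0705]
  ],
  "rotation": [
    [0,-0.04,0],
    [0,-0.14,0],
    [0,-0.27,0],
    [0,-0.43,0],
    [0,-0.58,0],
    [0,-0.7,0],
    [0,-0.7802,-0.0026],
    [0,-0.7802,-0.0026]
  ],
  "gripper": [1,1,1,1,1,1,1,1]
}}

```text
time_s: 74.25
eef_pos: [490.9, 137.5, 229.7]
ee_rot: [-0.003, 0.995, -0.044, -0.086]
force: [-0.3, 0.4, -3.0]
grip_width: 0.357
grip_force: 171.1
```

Emit:
{"name": "play_rows", "arguments": {
  "translation": [
    [-0.0006,0.013,0.001],
    [-0.002,0.0435,0.0033],
    [-0.004,0.087,0.0067],
    [-0.0066,0.1436,0.011],
    [-0.0094,0.2045,0.0157],
    [-0.0121,0.2654,0.0204],
    [-0.0149,0.3263,0.025],
    [-0.0173,0.3785,0.029],
    [-0.0191,0.4177,0.032],
    [-0.0199,0.4351,0.0334]
  ],
  "rotation": [
    [0.004,-0.005,0.0145],
    [0.013,-0.017,0.048],
    [0.026,-0.034,0.097],
    [0.043,-0.056,0.16],
    [0.061,-0.08,0.228],
    [0.079,-0.104,0.295],
    [0.097,-0.128,0.363],
    [0.113,-0.149,0.421],
    [0.125,-0.164,0.465],
    [0.1298,-0.1709,0.4844]
  ],
  "gripper": [1,1,1,1,1,1,1,1,1,1]
}}

```text
time_s: 75.5
eef_pos: [425.3, -295.3, 200.3]
ee_rot: [-0.05, 0.942, -0.287, -0.166]
force: [-0.5, 1.1, -2.7]
grip_width: 0.36
grip_force: 171.0
```

Run:
```python
from h import *
s,p,Rm=st();print(s['time_s'],p)
c=cap('wrist');tubeprof(c)
b=potcheck();pickle.dump(b,open('t10.pkl','wb'))
r=pickle.load(open('t2.pkl','rb'))
for q in (r,b):
    g=cv2.cvtColor(q['pixels'],cv2.COLOR_RGB2GRAY)[200:246,186:234]
    print('\n'.join(''.join(str(x//10-5) if 50<=x<150 else ('#' if x<50 else chr(ord('a')+(x-150)//8)) for x in rr) for rr in g[::2]));print()
```

```text
75.5 [ 425.25471087 -295.32113858  200.32000035]
[(5, 194, 313), (30, 128, 312), (55, 134, 311), (80, 198, 309), (105, 188, 354), (130, 200, 306), (155, 154, 305), (180, 163, 303), (205, 163, 314), (230, 160, 308), (255, 181, 312)]
potcheck [(np.uint64(608), np.float64(50.5), np.float64(34.4)), (np.uint64(209), np.float64(44.4), np.float64(35.9))] diff 25.2
eedcccccbbaaaaaa99999988776555544332211110000000
deeeeeeeddccddddcccbbbbbabababbbaaaaaaa998877655
deddeeedddddddcb8875544444345678abcdddddddcbbbbb
deeedededddb985433233333443333323479ceeeeddddddd
ddeedeeedc95333234668abcca878997533348bddedeeeed
eedddddc96333347adeeefffec627dffeca74348adeedeee
ddddddb7423347beefffffffffdcdefffffdc85369bcdedd
dddddb732247beffffffffffeffffffffffffeb746acdddb
dccba632248cefeefeffffffffffffffefeffffc847abddc
a85554344578999999abccccddddeeeefeeeffffc7689bdd
a6332223589aa9766777888777788999999abccdca779cdd
db8742259effffeddedddba999877777666665566644579c
dba85225adfffffffffffffffffedeededdedca99842136b
ddcb74249deeeeeeeeeeeeefeeeeeffefffffefffd87548b
dded95238ccabdeeeeffeeeeeeeeeeeeeeeeeeeedb9867ad
eddcb
[... 814 characters left out ...]
0#13689999aaaa
b86554444578888777788889addb99951003578999999aaa
a6333223589ab9866778887777777520025788888899999a
eb874225aefgffeeeeeedb98999752014678888888899999
dcb95225aeffffffffffffeddec731357777878888888999
dddb84249deffeffeeffeeccdda535667777777788888889
eeeda5238ddbbeffeffffecded9556667777777787788888
eeedc942586339effffffdddc85565666667777777778888
eeeecb84259bdeffffffeccb754455556666667777778788
eeeedcc9525befffffffeca7433445555566667777777777
eeeeedcca7448beffffffeb7323344455556666676777777
eeeeeedccbb9656adefffffd842234444455556666677777
eeeeeeeeccccca87679abdeeeb7322334445555666667677
eeeeeeeeeedcbcbccba99aaabba852233444455555666676
eeeeeeeeeeeeedcbbbbbbccbbcb962112334444555666666
```

Two white rods are now visible in the pot's brightness map, one horizontal on the left and one running across. I'll lay the emptied tube back.

Emit:
{"name": "play_rows", "arguments": {
  "translation": [
    [0.004,0,0.012],
    [0.0145,0,0.04],
    [0.026,0,0.072],
    [0.038,0,0.105],
    [0.048,0,0.132],
    [0.055,0,0.152],
    [0.06,0,0.165],
    [0.0625,0,0.172],
    [0.0636,0,0.1748],
    [0.0636,0,0.1748]
  ],
  "rotation": [
    [0,0.03,0],
    [0,0.07,0],
    [0,0.12,0],
    [0,0.1658,0],
    [0,0.1658,0],
    [0,0.1658,0],
    [0,0.1658,0],
    [0,0.1658,0],
    [0,0.1658,0],
    [0,0.1658,0]
  ],
  "gripper": [1,1,1,1,1,1,1,1,1,1]
}}

```text
time_s: 76.85
eef_pos: [427.1, -293.6, 15.4]
ee_rot: [-0.026, 0.953, -0.289, -0.087]
force: [2.1, 2.3, -1.3]
grip_width: 0.359
grip_force: 171.4
```

Emit:
{"name": "play_rows", "arguments": {
  "translation": [
    [0.0002,0,0.0012],
    [0.0005,0,0.0025],
    [0.0006,0,0.0035],
    [0.0006,0,0.0035]
  ],
  "rotation": [
    [0,0,0],
    [0,0,0],
    [0,0,0],
    [0,0,0]
  ],
  "gripper": [1,1,1,1]
}}

```text
time_s: 77.35
eef_pos: [427.4, -293.6, 12.4]
ee_rot: [-0.026, 0.953, -0.288, -0.086]
force: [1.5, 7.5, 8.6]
grip_width: 0.36
grip_force: 172.6
```

Run:
```python
from h import *
s,p,Rm=st();print(s['time_s'],p,s['force'],s['wrist_torque'].round(2),Rm.round(3))
A=p-18*Rm[:,2];print(A)
```

```text
77.35 [ 427.43022548 -293.645851     12.43265844] [1.46204247 7.49836403 8.57742178] [ 0.69 -0.79  0.34] [[ 0.819 -0.554 -0.15 ]
 [-0.545 -0.832  0.099]
 [-0.18   0.    -0.984]]
[ 430.12427458 -295.43457319   30.13979181]
```

Emit:
{"name": "play_rows", "arguments": {
  "translation": [
    [0,0,0],
    [0,0,0],
    [0,0,0],
    [0,0,0],
    [0,0,0]
  ],
  "rotation": [
    [0,0,0],
    [0,0,0],
    [0,0,0],
    [0,0,0],
    [0,0,0]
  ],
  "gripper": [0.15,0,-0.15,-0.15,-0.15]
}}

```text
time_s: 77.97
eef_pos: [426.5, -293.7, 11.3]
ee_rot: [-0.026, 0.953, -0.289, -0.088]
force: [-0.1, -0.5, -0.2]
grip_width: 0.574
grip_force: 0.0
```

Emit:
{"name": "play_rows", "arguments": {
  "translation": [
    [0,0,-0.02],
    [0,0,-0.06],
    [0,0,-0.11],
    [0,0,-0.16],
    [0,0,-0.2],
    [0,0,-0.2]
  ],
  "rotation": [
    [0,0,0],
    [0,0,0],
    [0,0,0],
    [0,0,0],
    [0,0,0],
    [0,0,0]
  ],
  "gripper": [-0.15,-0.15,-0.15,-0.15,-0.15,-0.15]
}}

```text
time_s: 78.72
eef_pos: [457.8, -314.6, 210.6]
ee_rot: [-0.025, 0.953, -0.289, -0.085]
force: [-0.4, 0.3, -0.7]
grip_width: 0.577
grip_force: 0.0
```

Run:
```python
from h import *
s,p,Rm=st();print(s['time_s'],p,s['joints'].round(2))
c=cap('wrist');pickle.dump(c,open('w11.pkl','wb'))
h=cv2.cvtColor(c['pixels'],cv2.COLOR_RGB2HSV)
m=cv2.inRange(h,(12,140,90),(28,255,255));m=cv2.morphologyEx(m,cv2.MORPH_OPEN,np.ones((3,3)))
n,l,stt,ce=cv2.connectedComponentsWithStats(m)
for i in range(1,n):
    if stt[i,4]>150: print('brass',stt[i].tolist(),ce[i].round(),onz(c,ce[i],40).round(1))
# tube axis edges by dark mask: centre of each tube at rows of image
p_=c['pixels'].astype(int);g=p_.mean(2);sat=p_.max(2)-p_.min(2);dm=((g<105)&(sat<16)).astype(np.uint8)
dm=cv2.morphologyEx(dm,cv2.MORPH_OPEN,np.ones((9,9)));dm[330:]=0
n,l,stt,ce=cv2.connectedComponentsWithStats(dm)
for i in range(1,n):
    if stt[i,4]>1500:
        pts=np.argwhere(l==i)[:,::-1].astype(np.float32);r=cv2.minAreaRect(pts)
        print('dark',stt[i].tolist(),[np.round(x,1) for x in r])
a=np.array([.832,-.555,0]);M=[[357.7,-333.3,28],[397.3,-274,28],[437.4,-213.9,28]]
for m0 in M: print('orig mouth px',proj(c,m0).round(),'shift4',proj(c,np.array(m0)+4*a).round(),'closed+4',proj(c,np.array(m0)+154*a).round())
Pt=np.array([370,143.7,300]);Rt=pose(85)
go(Pt,Rt)
```

```text
78.725 [ 457.82202855 -314.59034922  210.6366439 ] [-0.8   0.5   1.29 -0.04  1.52  1.37]
brass [307, 179, 34, 10, 173] [323. 185.] [ 378.1 -345.    40. ]
brass [238, 185, 32, 24, 410] [257. 199.] [ 400.6 -282.5   40. ]
brass [306, 187, 35, 23, 611] [323. 198.] [ 364.6 -337.3   40. ]
dark [140, 31, 129, 151, 12548] [array([204., 106.]), array([150., 128.]), np.float64(90.0)]
dark [302, 44, 52, 139, 5600] [array([327.1, 112.7]), array([ 45.7, 139.2]), np.float64(3.8)]
dark [59, 161, 423, 169, 20795] [array([270., 245.]), array([168., 422.]), np.float64(90.0)]
orig mouth px [320. 199.] shift4 [321. 196.] closed+4 [338.  37.]
orig mouth px [252. 199.] shift4 [252. 196.] closed+4 [252.  37.]
orig mouth px [182. 199.] shift4 [182. 196.] closed+4 [164.  37.]
T [-0.3376, -0.3323, -0.0315] R [-0.187, 0.1123, -2.0654] rows>=11.2
```

Run:
```python
from h import *
Pm=np.array([440,-80,260.]);Rm_=pose(25);go(Pm,Rm_)
Pt=np.array([416.5,143.7,290]);go(Pt,pose(85),Pm,Rm_)
```

```text
T [-0.151, -0.1851, -0.0249] R [-0.0919, 0.1656, -1.0219] rows>=5.6
T [0.0732, -0.2127, -0.03] R [0.0, 0.0, -1.0472] rows>=5.6
```

Emit:
{"name": "play_rows", "arguments": {
  "translation": [
    [-0.151,-0.1851,-0.0249],
    [-0.151,-0.1851,-0.0249],
    [-0.151,-0.1851,-0.0249],
    [-0.151,-0.1851,-0.0249],
    [-0.151,-0.1851,-0.0249],
    [-0.151,-0.1851,-0.0249],
    [-0.151,-0.1851,-0.0249],
    [-0.151,-0.1851,-0.0249]
  ],
  "rotation": [
    [-0.0919,0.1656,-1.0219],
    [-0.0919,0.1656,-1.0219],
    [-0.0919,0.1656,-1.0219],
    [-0.0919,0.1656,-1.0219],
    [-0.0919,0.1656,-1.0219],
    [-0.0919,0.1656,-1.0219],
    [-0.0919,0.1656,-1.0219],
    [-0.0919,0.1656,-1.0219]
  ],
  "gripper": [-1,-1,-1,-1,-1,-1,-1,-1]
}}

```text
time_s: 79.78
eef_pos: [439.7, -79.9, 259.1]
ee_rot: [-0.001, 0.977, 0.215, -0.001]
force: [1.1, 0.4, -0.4]
grip_width: 0.997
grip_force: 0.0
```

Emit:
{"name": "play_rows", "arguments": {
  "translation": [
    [0.0732,-0.2127,-0.03],
    [0.0732,-0.2127,-0.03],
    [0.0732,-0.2127,-0.03],
    [0.0732,-0.2127,-0.03],
    [0.0732,-0.2127,-0.03],
    [0.0732,-0.2127,-0.03],
    [0.0732,-0.2127,-0.03],
    [0.0732,-0.2127,-0.03]
  ],
  "rotation": [
    [0,0,-1.0472],
    [0,0,-1.0472],
    [0,0,-1.0472],
    [0,0,-1.0472],
    [0,0,-1.0472],
    [0,0,-1.0472],
    [0,0,-1.0472],
    [0,0,-1.0472]
  ],
  "gripper": [-1,-1,-1,-1,-1,-1,-1,-1]
}}

```text
time_s: 80.78
eef_pos: [416.4, 143.7, 289.9]
ee_rot: [-0.001, 0.738, 0.674, -0.0]
force: [1.0, 0.5, -1.2]
grip_width: 0.998
grip_force: 0.0
```

Run:
```python
from h import *
s,p,Rm=st();print(s['time_s'],p,s['joints'].round(2))
c=cap('wrist');pickle.dump(c,open('w12.pkl','wb'))
w=pickle.load(open('w11.pkl','rb'));b=cap('top');pickle.dump(b,open('t12.pkl','wb'))
z1=c['pixels'][0:340,100:440]; z1=cv2.resize(z1,(560,560))
z2=cv2.resize(w['pixels'][20:260,110:400],(236,195));z3=cv2.resize(b['pixels'][165:255,300:420],(236,177));z4=np.zeros((560-195-177,236,3),np.uint8)
cv2.imwrite('pics/last.png',np.hstack([z1,np.vstack([z2,z3,z4])])[:,:,::-1])
```

```text
80.775 [416.42434559 143.65894922 289.88259988] [0.06 0.08 1.63 0.   1.43 0.15]
```

View pics/last.png

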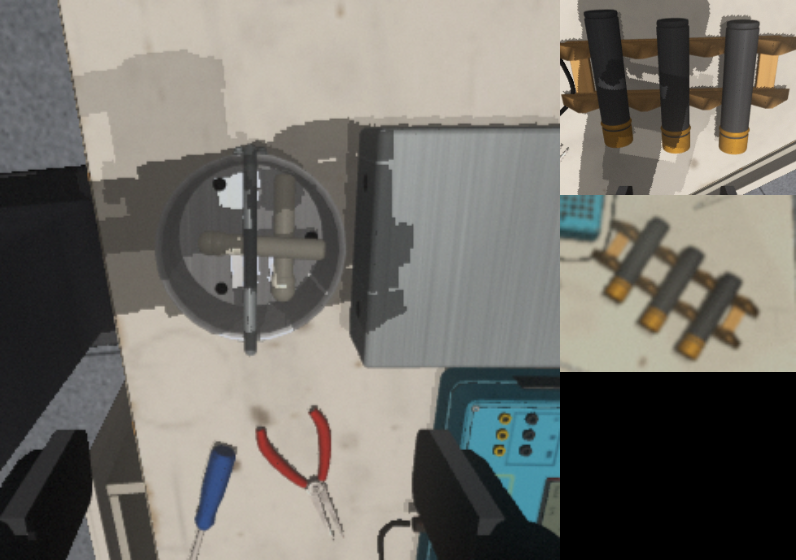

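The picture shows both insulators inside the pot, crossed at about (265,245), and all three tubes lying in their notches. The handle bar is at u≈250. Next I'll return the pot to the block.

Run:
```python
from h import *
c=pickle.load(open('w12.pkl','rb'));k=340/560
g=cv2.cvtColor(c['pixels'],cv2.COLOR_RGB2GRAY)
for v in (110,130,150,170,190): print(v,g[v,240:265].tolist())
L=onz(c,(100+157*k,245*k),57);Rr=onz(c,(100+345*k,245*k),57);print(L,Rr)
for u,v in((251,180),(250,310)):print(onz(c,(100+u*k,v*k),104))
print('hand ends',onz(c,(100+251*k,147*k),57),onz(c,(100+250*k,350*k),57))
# block edges
for u,v in((363,127),(365,366)):print('blk',onz(c,(100+u*k,v*k),70))
```

```text
110 [203, 201, 202, 202, 203, 202, 201, 133, 62, 52, 52, 55, 54, 65, 60, 57, 195, 201, 104, 83, 81, 82, 80, 86, 84]
130 [79, 79, 79, 81, 80, 80, 80, 78, 85, 97, 112, 141, 68, 54, 50, 47, 114, 119, 115, 112, 114, 116, 116, 117, 116]
150 [85, 108, 102, 102, 104, 104, 88, 74, 51, 48, 51, 55, 54, 52, 50, 48, 112, 115, 112, 113, 116, 116, 115, 115, 116]
170 [110, 184, 191, 190, 190, 187, 192, 158, 66, 50, 53, 55, 55, 53, 52, 52, 127, 119, 111, 109, 109, 111, 111, 185, 133]
190 [70, 72, 70, 70, 70, 72, 69, 74, 89, 108, 125, 149, 137, 121, 105, 83, 71, 72, 70, 70, 69, 76, 79, 77, 78]
[353.11160862 154.73401661  57.        ] [479.00043946 143.45117816  57.        ]
[420.43260566 195.97711072 104.        ]
[412.84723898 118.73340477 104.        ]
hand ends [421.75575103 212.00622585  57.        ] [408.51960796  73.31321373  57.        ]
blk [490.63569846 218.01979479  70.        ]
blk [487.88221745  59.48745294  70.        ]
```

Run:
```python
from h import *
r=pickle.load(open('t2.pkl','rb'));p=r['pixels'].astype(int);g=p.mean(2)
m=((np.abs(p[:,:,0]-p[:,:,2])<16)&(g>110)&(g<175)).astype(np.uint8);m[:, :180]=0;m[:,250:]=0;m[:140]=0;m[201:]=0
m=cv2.morphologyEx(m,cv2.MORPH_OPEN,np.ones((5,5)))
n,l,stt,ce=cv2.connectedComponentsWithStats(m);i=1+stt[1:,4].argmax();print(stt[i],ce[i])
rc=cv2.minAreaRect(np.argwhere(l==i)[:,::-1].astype(np.float32));B=cv2.boxPoints(rc);W=np.array([onz(r,q,70) for q in B]);print(W.round(1),W.mean(0).round(1),[np.linalg.norm(W[j]-W[j-1]).round(1) for j in range(4)])
P0=np.array([416.4,143.7,289.9])
R5=pose(85);P1=[416.4,143.7,86];go(P1,R5,P0,R5)
R6=pose(85);C=np.array([567.5,131.5]);P3=[*C,265];P2=[416.4,143.7,265];go(P3,R6,P2,R5)
```

```text
[ 188  149   55   49 2321] [215.31667385 173.00387764]
[[501.3 214.6  70. ]
 [648.7 206.8  70. ]
 [634.5  47.7  70. ]
 [487.7  58.8  70. ]] [568. 132.  70.] [np.float64(156.4), np.float64(147.6), np.float64(159.7), np.float64(147.2)]
T [0.0, 0.0, 0.2039] R [0.0, 0.0, 0.0] rows>=3.3
T [0.001, 0.1516, 0.0] R [0.0, 0.0, 0.0] rows>=2.4
```

Emit:
{"name": "play_rows", "arguments": {
  "translation": [
    [0,0,0.03],
    [0,0,0.08],
    [0,0,0.13],
    [0,0,0.165],
    [0,0,0.19],
    [0,0,0.2],
    [0,0,0.2039],
    [0,0,0.2039],
    [0,0,0.2039]
  ],
  "rotation": [
    [0,0,0],
    [0,0,0],
    [0,0,0],
    [0,0,0],
    [0,0,0],
    [0,0,0],
    [0,0,0],
    [0,0,0],
    [0,0,0]
  ],
  "gripper": [-1,-1,-1,-1,-1,-1,-1,-1,-1]
}}

```text
time_s: 82.0
eef_pos: [416.5, 144.1, 86.9]
ee_rot: [-0.0, 0.737, 0.676, 0.001]
force: [-0.3, -0.2, -0.2]
grip_width: 0.999
grip_force: 0.0
```

Emit:
{"name": "play_rows", "arguments": {
  "translation": [
    [0,0,0],
    [0,0,0],
    [0,0,0],
    [0,0,0],
    [0,0,0],
    [0,0,0],
    [0,0,0],
    [0,0,0],
    [0,0,0]
  ],
  "rotation": [
    [0,0,0],
    [0,0,0],
    [0,0,0],
    [0,0,0],
    [0,0,0],
    [0,0,0],
    [0,0,0],
    [0,0,0],
    [0,0,0]
  ],
  "gripper": [0,0.5,1,1,1,1,1,1,1],
  "force": 90
}}

```text
time_s: 83.12
eef_pos: [416.0, 144.1, 86.2]
ee_rot: [-0.001, 0.737, 0.676, -0.0]
force: [-3.2, 0.2, 3.1]
grip_width: 0.055
grip_force: 88.2
```

Emit:
{"name": "play_rows", "arguments": {
  "translation": [
    [0,0,-0.005],
    [0,0,-0.02],
    [0,0,-0.045],
    [0,0,-0.075],
    [0,0,-0.105],
    [0,0,-0.135],
    [0,0,-0.158],
    [0,0,-0.172],
    [0,0,-0.178],
    [0,0,-0.178]
  ],
  "rotation": [
    [0,0,0],
    [0,0,0],
    [0,0,0],
    [0,0,0],
    [0,0,0],
    [0,0,0],
    [0,0,0],
    [0,0,0],
    [0,0,0],
    [0,0,0]
  ],
  "gripper": [1,1,1,1,1,1,1,1,1,1]
}}

```text
time_s: 84.38
eef_pos: [416.3, 143.8, 263.8]
ee_rot: [-0.001, 0.737, 0.676, -0.0]
force: [-0.4, -0.2, -5.1]
grip_width: 0.055
grip_force: 88.0
```

Emit:
{"name": "play_rows", "arguments": {
  "translation": [
    [0,0.005,0],
    [0.0002,0.02,0],
    [0.0004,0.042,0],
    [0.0007,0.067,0],
    [0.0009,0.092,0],
    [0.0011,0.115,0],
    [0.0013,0.134,0],
    [0.0014,0.146,0],
    [0.0015,0.152,0],
    [0.0015,0.152,0]
  ],
  "rotation": [
    [0,0,0],
    [0,0,0],
    [0,0,0],
    [0,0,0],
    [0,0,0],
    [0,0,0],
    [0,0,0],
    [0,0,0],
    [0,0,0],
    [0,0,0]
  ],
  "gripper": [1,1,1,1,1,1,1,1,1,1]
}}

```text
time_s: 85.62
eef_pos: [568.2, 132.0, 263.4]
ee_rot: [-0.001, 0.737, 0.676, -0.0]
force: [0.1, 0.2, -4.7]
grip_width: 0.055
grip_force: 88.0
```

Emit:
{"name": "play_rows", "arguments": {
  "translation": [
    [0,0,0.004],
    [0,0,0.016],
    [0,0,0.034],
    [0,0,0.054],
    [0,0,0.072],
    [0,0,0.087],
    [0,0,0.097],
    [0,0,0.102],
    [0,0,0.104],
    [0,0,0.104]
  ],
  "rotation": [
    [0,0,0],
    [0,0,0],
    [0,0,0],
    [0,0,0],
    [0,0,0],
    [0,0,0],
    [0,0,0],
    [0,0,0],
    [0,0,0],
    [0,0,0]
  ],
  "gripper": [1,1,1,1,1,1,1,1,1,1]
}}

```text
time_s: 86.88
eef_pos: [567.9, 132.3, 160.3]
ee_rot: [-0.001, 0.737, 0.676, 0.0]
force: [0.4, 0.3, -5.1]
grip_width: 0.057
grip_force: 88.0
```

Emit:
{"name": "play_rows", "arguments": {
  "translation": [
    [0,0,0.001],
    [0,0,0.002],
    [0,0,0.003],
    [0,0,0.003]
  ],
  "rotation": [
    [0,0,0],
    [0,0,0],
    [0,0,0],
    [0,0,0]
  ],
  "gripper": [1,1,1,1]
}}

```text
time_s: 87.38
eef_pos: [567.7, 132.2, 157.0]
ee_rot: [-0.001, 0.737, 0.676, -0.0]
force: [-0.2, 0.4, -3.7]
grip_width: 0.056
grip_force: 88.1
```

Next I'll lower another 1 mm, release and retreat.

Emit:
{"name": "play_rows", "arguments": {
  "translation": [
    [0,0,0.0007],
    [0,0,0.0013],
    [0,0,0.0013],
    [0,0,0.0013],
    [0,0,0.0013],
    [0,0,0.0013],
    [0,0,0.0013],
    [0,0,0.0013]
  ],
  "rotation": [
    [0,0,0],
    [0,0,0],
    [0,0,0],
    [0,0,0],
    [0,0,0],
    [0,0,0],
    [0,0,0],
    [0,0,0]
  ],
  "gripper": [1,1,1,0.5,-0.3,-1,-1,-1]
}}

```text
time_s: 88.38
eef_pos: [567.8, 132.2, 155.7]
ee_rot: [-0.001, 0.737, 0.676, -0.0]
force: [-0.1, -0.6, 0.4]
grip_width: 1.0
grip_force: 0.0
```

Emit:
{"name": "play_rows", "arguments": {
  "translation": [
    [0,0,-0.015],
    [0,0,-0.05],
    [0,0,-0.1],
    [0,0,-0.15],
    [0,0,-0.15]
  ],
  "rotation": [
    [0,0,0],
    [0,0,0],
    [0,0,0],
    [0,0,0],
    [0,0,0]
  ],
  "gripper": [-1,-1,-1,-1,-1]
}}

```text
time_s: 89.0
eef_pos: [568.9, 132.1, 310.9]
ee_rot: [0.002, 0.737, 0.676, 0.003]
force: [-0.4, -0.1, -0.1]
grip_width: 0.996
grip_force: 0.0
```

Emit:
{"name": "play_rows", "arguments": {
  "translation": [
    [0,-0.05,0],
    [0,-0.1,0],
    [0,-0.15,0],
    [0,-0.18,0],
    [0,-0.18,0]
  ],
  "rotation": [
    [0,0,0],
    [0,0,0],
    [0,0,0],
    [0,0,0],
    [0,0,0]
  ],
  "gripper": [-1,-1,-1,-1,-1]
}}

```text
time_s: 89.62
eef_pos: [387.3, 148.0, 306.4]
ee_rot: [-0.001, 0.737, 0.676, 0.0]
force: [0.2, -0.4, -0.4]
grip_width: 0.999
grip_force: 0.0
```

Run:
```python
from h import *
s,p,Rm=st();print(s['time_s'],p,s['force'])
c=cap('wrist');g=cv2.cvtColor(c['pixels'],cv2.COLOR_RGB2GRAY)
print(proj(c,[568,132,127]).round(),proj(c,[568,132,174]).round())
b=cap('top');r=pickle.load(open('i0.pkl','rb'))[1]
# compare pot rows with start image
for q in (r,b):
    g=cv2.cvtColor(q['pixels'],cv2.COLOR_RGB2GRAY)[142:206,184:248]
    g=cv2.resize(g,(40,26),interpolation=cv2.INTER_AREA)
    print('\n'.join(''.join('#' if x<50 else (str(x//10-5) if x<150 else chr(97+(x-150)//8)) for x in rr) for rr in g));print()
# rack region brass centroids in both
for q in (r,b):
    h=cv2.cvtColor(q['pixels'],cv2.COLOR_RGB2HSV);m=cv2.inRange(h,(10,120,110),(28,255,255));m[:,:310]=0;m[:170]=0
    n,l,stt,ce=cv2.connectedComponentsWithStats(m);print([onz(q,ce[i],35).round()[:2].tolist() for i in range(1,n) if stt[i,4]>40])
```

```text
89.625 [387.32327571 147.97007824 306.42881245] [ 0.18874084 -0.43287093 -0.37212963]
[441. 166.] [470. 180.]
cccccccccccccbbccccbbccccdccccccbccccccc
ccccccbbbcccccccccccccbbcccccccccccccccc
cccccb98899abbbabaaabbbbbcccbbbbbbcccccc
ccccc97777898764443344689bbaabbbbbcccccc
ccccc97789853222222222223589887888999acc
dcccc879963222346777655422369877788877bc
dcccc898422247acdddc56cb96325988888865ac
ddcca7753446acdddeedabeeec952598888865ac
ccc843333577788889aabcccdddb6379888866bc
ddc8321127bbbaa999877887789a9558888857cc
dddb862147998778999bbbbba9766447888747cc
dddb96239dddccbb9889988988788732588759cc
dddb87339ddddddedddeddccbaaa985327865acc
dcc979539babdcccccccddddededdc8447855bdc
ddc978846849eedddddddddcccccba5358856cdd
ddc9878858aceeeeeeeeeeeeda8a954788858ccc
ddb8877777bdeeeeeeeeeeeed846547899848ccc
dda888766779cdeeeeeeeeddc853578888749ccc
dca88887766579bbccccba97534689988875adcd
cb9888888766555665654444568899999866bccc
cb8788888887776665556677899999999847bccc
dc8433334566666666778889999999999847cccc
ddb743211111011112223445556677788749cccd
ddcba998887766554332222111001111223bcdcc
cddddd
[... 615 characters left out ...]
9737b977767aacddddeeeeeed9548965cdd
99965663475444426acddddddddddb7469956cdd
444444443355565128beeeeeec89a85799858ddd
5555556544666661#48ceefefc65547999849ddd
6666666645777761#03aeeeedb7447999974addd
77777777557778720#06cca8743589999975bddd
788888875588887200#04444567899999966cddd
888888885599998200##3677899999999857cddd
999999995699998210##4899999999999848cddd
aaaaaaaa6699998210##145556677888875adddd
aaaaaaaa6699998210##011000001111224bdddd
999999996699998300##134322466554447cdddc
888888886699998300##14444459bbbbabcddddd

[[527.0, -224.0], [449.0, -223.0], [410.0, -283.0], [414.0, -407.0], [369.0, -343.0]]
[[528.0, -225.0], [457.0, -229.0], [411.0, -284.0], [414.0, -407.0], [369.0, -343.0]]
```

```bash
python3 -c "
from rig import ctrl
print(ctrl.finish_job())"
```

```text
the job is handed in; nothing more can be done
None
```

Job handed in at about 90 s: both insulators are in the pot, which is back on the middle of the block, and all three tubes lie in their notches (one was already empty), but one insulator fell onto the bench at the rack and I put it in the pot with the gripper, so only the other was rapped out.

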